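Lay out the RF cable bench's kit tray

ROBOT

A 6-joint arm with a two-finger parallel gripper is mounted at the origin on the work surface. World frame = base frame: x ahead of the robot, y to its left, z up, the work surface at z = 0. Lengths are in m, angles in rad, forces in N, time in s.
With the tool pointing down it reaches from about 0.4 to 0.825 m from the base axis. Payload 7 kg.
Tool frame: the origin (TCP) lies at the centre of the arm's flange, where the gripper is bolted on; the fingertips stand 178 mm ahead of it and the grasp point (between the pads) lies 159 mm ahead of it; z points along the fingers, y is the line along which they close (so a half turn about z gives the same grasp; the last joint's range is limited). The gripper opens to 88 mm and grips with 3 to 60 N. Pads are 19 mm wide; open, the fingers measure 130 mm over their backs; the gripper's body (78 mm by 193 mm) begins 47 mm behind the grasp point.
Start: joints at [1.476, 0.359, 0.012, 0, -1.224, -0.288], TCP at [0.252, 0.626, 0.405] pointing down, gripper open.
Joint ranges: [-3.07, 3.07], [-1.43, 2.12], [-1.02, 1.25], [-3.03, 1.67], [-3.05, -0], [-3.03, 3.03]. Speed limits (rad/s): [2.39, 2.39, 3.01, 3.14, 3.14, 3.14].

INTERFACE

Orientations are given as a unit quaternion [w, x, y, z].
In Python, from rig import readout, optics, close_job gives the robot as it stands.
- The arm moves only by the tool drive_tool, never from a script. Its argument "deltas" is a list of rows, each an object with "xyz": the shift along the world's x, y, z in m, a list of three; "yaw": the turn about the world's z in rad; "grip": the opening in per cent of the stroke, from 0 (shut) to 100 (fully open). In form: [{"xyz": [dx, dy, dz], "yaw": yaw, "grip": grip}, ...]. A call has 1 to 10 rows; each row is the pose to reach, as a shift and turn from the pose commanded when the call began; what a row does not reach only later rows make up. A row lasts 1/10 s, in which the tool goes at most 50 mm and 8.59 degrees, less where a joint would pass 70% of its speed; a pose out of reach is approached as far as the arm can. A call with a gripper value outside its range is refused whole. The fingers move at their own pace and stop on an object; "squeeze" is the grip in N (left out, the last holds). Time passes only in rows, so rows that repeat a pose let the fingers close. It gives the time, the measured TCP pose, the force, the opening and the grip force at its end, in the units of the state.
- readout.read_state(): the state, without advancing time (a new reading comes with each control period).
- optics.read_camera(name): name is "side" or "top"; returns a dict with "img" (400x640x3 uint8, red, green, blue), "fx", "fy", "cx", "cy" (pixels), "rvec" (rotation vector, rad) and "tvec" (3), from world to camera coordinates, as OpenCV has them. Camera axes: x right, y down, z forward; pixel columns grow to the right and rows downward; lengths in m; the calibration is good to about 2 mm. A picture is of the moment at which its call begins. There is no depth.
- close_job(): hands the job in; it is judged then, once.
The state is a dict: "t": time; "qpos": joint angles; "joint_vel": joint speeds; "joint_torque": joint torques, N m; "eef_pos": TCP position; "ee_rot": TCP orientation; "ft_force": force on the tool from outside, world axes, zero at the start; "wrist_torque": the same for the moment, N m; "grip_width": finger opening in m; "grip_force": force on a finger pad.
Only numpy, scipy, OpenCV 4.12 (cv2) and the standard library are available. Lean on these libraries where they do the work, as an engineer would, in place of code of your own. Each camera call takes 0.05 s, during which the arm holds its last target. There are 200 camera calls.

TASK

First lock the kit tray in its bracket by tightening the hexagonal clamp nut clockwise until it is fully home; the bracket cheeks block a full turn, so work it round in short swings. Only then lay every instrument on the mat flat into the tray, one to a lane and straight along its lane about mid-way, in the order of use starting from the nut end: tweezers, probe, spatula, brush, wrench, screwdriver (some may be missing; just keep the order), all with their working ends towards the tray's tall back wall. Leave the rest of the bench as it is.

Things in the scene. Friction and masses are not known exactly. Their poses are not given: they have to be found in the camera images.
- tray: Fixed aluminium kit tray, 204 mm (its x) by 284 mm (its y), floor 4 mm thick; origin under its centre, on the bench, z up. Tall back wall (34 mm) at x = +100 mm, low front wall (10 mm) at x = -100, end walls (12 mm, cut away in the middle where |x| < 46) at y = +-140. Five lanes along x, centres at y = +100 (first, at the nut end), +50, 0, -50, -100.
- lane1 (a point): Floor centre of the tray's first lane, beside the clamp bracket; tray axes. Lanes are parted by short black ribs, 4 mm thick, 7 mm above the floor, at tray y = +75, +25, -25, -75 mm; they stand only at |x| from 46 to 90 mm, the middle of each lane is open.
- lane5 (a point): Floor centre of the fifth (last) lane, farthest from the nut; tray axes.
- nut (a joint): Turn of the hexagonal clamp nut in rad; grows as it turns clockwise seen from above; starts loose (0 to 0.5), hard stop at 3.3 = fully tight. Stiff (0.12 N m), stays where left. At 0 one pair of flats faces the tray's +x and -x; flats repeat every 60 degrees.
- nut_c (a point): Centre of the steel hexagonal clamp nut, half-way up: 36 mm across flats, 34 mm high, its top 46 mm above the bench, with a thin stud end 12 mm higher; at x = 0, y = +230 mm in the tray frame. Its x turns with the nut and is normal to a pair of flats.
- bracket (a point): Base of the dark steel bracket below the nut, on the bench; tray axes. Cheeks 42 mm high, 36 mm wide along x, stand on the +y and -y sides, inner faces 49 mm from the nut's axis: fingers on the nut have room only within about 50 degrees of the tray's x direction, so turn it in short swings with a fresh grip each.
- tweezers_c (a point): Steel tweezers, 130 mm long, two slim arms (18 mm wide over both in the middle, 12 mm high) closing to a narrow tip, solid at the tail. This point: on its handle or shank, near the middle of its length, half-way up (6 mm above its underside as it lies), a good place to grip, 18 mm wide here. x runs along it towards the working end, z up as it first lies; the tail is 65 mm behind this point. May be absent.
- tweezers_tip (a point): Working end of the tweezers, 65 mm from its centre point along its x.
- probe_c (a point): Probe: round metal handle with dark rings (12 mm thick) and a thin needle hooked sideways at its end, 142 mm long. This point: on its handle or shank, near the middle of its length, half-way up (6 mm above its underside as it lies), a good place to grip, 12 mm wide here. x runs along it towards the working end, z up as it first lies; the tail is 67 mm behind this point. May be absent.
- probe_tip (a point): Working end of the probe, 73 mm from its centre point along its x.
- spatula_c (a point): Spatula: black handle (14 mm wide, 12 mm high) with a flat 28 mm wide steel blade, 143 mm long. This point: on its handle or shank, near the middle of its length, half-way up (6 mm above its underside as it lies), a good place to grip, 14 mm wide here. x runs along it towards the working end, z up as it first lies; the tail is 70 mm behind this point. May be absent.
- spatula_tip (a point): Working end of the spatula, 73 mm from its centre point along its x.
- brush_c (a point): Brush: pale wooden handle (13 mm square) with a 26 mm wide steel ferrule and stiff black head, 138 mm long. This point: on its handle or shank, near the middle of its length, half-way up (6 mm above its underside as it lies), a good place to grip, 13 mm wide here. x runs along it towards the working end, z up as it first lies; the tail is 70 mm behind this point. May be absent.
- brush_tip (a point): Working end of the brush, 68 mm from its centre point along its x.
- wrench_c (a point): Open-ended steel wrench: shank 15 mm wide and 12 mm high, 30 mm wide forked jaw, 134 mm long. This point: on its handle or shank, near the middle of its length, half-way up (6 mm above its underside as it lies), a good place to grip, 15 mm wide here. x runs along it towards the working end, z up as it first lies; the tail is 70 mm behind this point. May be absent.
- wrench_tip (a point): Working end of the wrench, 64 mm from its centre point along its x.
- screwdriver_c (a point): Screwdriver: thick black handle (22 mm wide, 20 mm high, from 74 mm behind to 16 mm ahead of this point) and thin steel blade, 148 mm long. This point: on its handle or shank, near the middle of its length, half-way up (10 mm above its underside as it lies), a good place to grip, 22 mm wide here. x runs along it towards the working end, z up as it first lies; the tail is 74 mm behind this point. May be absent.
- screwdriver_tip (a point): Working end of the screwdriver, 74 mm from its centre point along its x.
- adapter1: Small brass coaxial adapter standing among the instruments, 22 mm wide, 26 mm high; leave alone. Origin under it.
- adapter2: Second such brass adapter. Origin under it.
- strip: Flat brass strip with wider ends, 144 mm long, near the far edge; leave alone. Origin under its centre.
- spool: Grey spool, 64 mm wide, 40 mm high, near the tray; leave alone. Origin under it.
- jar: Amber glass jar, 52 mm wide, 60 mm high, beyond the tray; leave alone. Origin under it.
Not all that is in view belongs to the job. Leave any blue or pink look-alike of the part that bears wrench_c alone.

How it is judged:
On the way:
1. the clamp nut is tightened home (within 0.15 rad of its stop) while no instrument is in the tray yet (all more than 170 mm from its centre) (value of joint nut above 3.15 rad and horizontal distance between each of tweezers_c, probe_c, spatula_c, brush_c, wrench_c, screwdriver_c and tray above 0.17 m), for 0.2 s.
At the end, for the whole second after the job is handed in: Nut above 3.15 rad. Each instrument present: flat on the tray floor (centre under 19 mm up, level within 0.12 rad), centre within 30 mm of mid-lane, straight within 0.2 rad, working end to the tall wall, one to a lane, in the order given from the nut end (empty lanes allowed) (value of joint nut above 3.15 rad and x of tweezers_c in the frame of tray between -0.03 and 0.03 m and z of each of tweezers_c, probe_c, spatula_c, brush_c, wrench_c, screwdriver_c in the frame of tray below 0.019 m and y of tweezers_c in the frame of tray between -0.138 and 0.138 m and x of each of tweezers_tip, probe_tip, spatula_tip, brush_tip, wrench_tip, screwdriver_tip in the frame of tray above 0.03 m and angle between the x axis of each of tweezers_c, probe_c, spatula_c, brush_c, wrench_c, screwdriver_c and the x axis of tray, either way round below 0.2 rad and angle between tweezers_c's own x axis and vertical between 1.45 and 1.69 rad and x of probe_c in the frame of tray between -0.03 and 0.03 m and y of probe_c in the frame of tray between -0.138 and 0.138 m and angle between probe_c's own x axis and vertical between 1.45 and 1.69 rad and x of spatula_c in the frame of tray between -0.03 and 0.03 m and y of spatula_c in the frame of tray between -0.138 and 0.138 m and angle between spatula_c's own x axis and vertical between 1.45 and 1.69 rad and x of brush_c in the frame of tray between -0.03 and 0.03 m and y of brush_c in the frame of tray between -0.138 and 0.138 m and angle between brush_c's own x axis and vertical between 1.45 and 1.69 rad and x of wrench_c in the frame of tray between -0.03 and 0.03 m and y of wrench_c in the frame of tray between -0.138 and 0.138 m and angle between wrench_c's own x axis and vertical between 1.45 and 1.69 rad and x of screwdriver_c in the frame of tray between -0.03 and 0.03 m and y of screwdriver_c in the frame of tray between -0.138 and 0.138 m and angle between screwdriver_c's own x axis and vertical between 1.45 and 1.69 rad and ((y of tweezers_c in the frame of tray above 0.138 m and y of probe_c in the frame of tray below 0.138 m) or (y of tweezers_c in the frame of tray above 0.075 m and y of probe_c in the frame of tray below 0.075 m) or (y of tweezers_c in the frame of tray above 0.025 m and y of probe_c in the frame of tray below 0.025 m) or (y of tweezers_c in the frame of tray above -0.025 m and y of probe_c in the frame of tray below -0.025 m) or (y of tweezers_c in the frame of tray above -0.075 m and y of probe_c in the frame of tray below -0.075 m) or (y of tweezers_c in the frame of tray above -0.138 m and y of probe_c in the frame of tray below -0.138 m)) and ((y of tweezers_c in the frame of tray above 0.138 m and y of spatula_c in the frame of tray below 0.138 m) or (y of tweezers_c in the frame of tray above 0.075 m and y of spatula_c in the frame of tray below 0.075 m) or (y of tweezers_c in the frame of tray above 0.025 m and y of spatula_c in the frame of tray below 0.025 m) or (y of tweezers_c in the frame of tray above -0.025 m and y of spatula_c in the frame of tray below -0.025 m) or (y of tweezers_c in the frame of tray above -0.075 m and y of spatula_c in the frame of tray below -0.075 m) or (y of tweezers_c in the frame of tray above -0.138 m and y of spatula_c in the frame of tray below -0.138 m)) and ((y of tweezers_c in the frame of tray above 0.138 m and y of brush_c in the frame of tray below 0.138 m) or (y of tweezers_c in the frame of tray above 0.075 m and y of brush_c in the frame of tray below 0.075 m) or (y of tweezers_c in the frame of tray above 0.025 m and y of brush_c in the frame of tray below 0.025 m) or (y of tweezers_c in the frame of tray above -0.025 m and y of brush_c in the frame of tray below -0.025 m) or (y of tweezers_c in the frame of tray above -0.075 m and y of brush_c in the frame of tray below -0.075 m) or (y of tweezers_c in the frame of tray above -0.138 m and y of brush_c in the frame of tray below -0.138 m)) and ((y of tweezers_c in the frame of tray above 0.138 m and y of wrench_c in the frame of tray below 0.138 m) or (y of tweezers_c in the frame of tray above 0.075 m and y of wrench_c in the frame of tray below 0.075 m) or (y of tweezers_c in the frame of tray above 0.025 m and y of wrench_c in the frame of tray below 0.025 m) or (y of tweezers_c in the frame of tray above -0.025 m and y of wrench_c in the frame of tray below -0.025 m) or (y of tweezers_c in the frame of tray above -0.075 m and y of wrench_c in the frame of tray below -0.075 m) or (y of tweezers_c in the frame of tray above -0.138 m and y of wrench_c in the frame of tray below -0.138 m)) and ((y of tweezers_c in the frame of tray above 0.138 m and y of screwdriver_c in the frame of tray below 0.138 m) or (y of tweezers_c in the frame of tray above 0.075 m and y of screwdriver_c in the frame of tray below 0.075 m) or (y of tweezers_c in the frame of tray above 0.025 m and y of screwdriver_c in the frame of tray below 0.025 m) or (y of tweezers_c in the frame of tray above -0.025 m and y of screwdriver_c in the frame of tray below -0.025 m) or (y of tweezers_c in the frame of tray above -0.075 m and y of screwdriver_c in the frame of tray below -0.075 m) or (y of tweezers_c in the frame of tray above -0.138 m and y of screwdriver_c in the frame of tray below -0.138 m)) and ((y of probe_c in the frame of tray above 0.138 m and y of spatula_c in the frame of tray below 0.138 m) or (y of probe_c in the frame of tray above 0.075 m and y of spatula_c in the frame of tray below 0.075 m) or (y of probe_c in the frame of tray above 0.025 m and y of spatula_c in the frame of tray below 0.025 m) or (y of probe_c in the frame of tray above -0.025 m and y of spatula_c in the frame of tray below -0.025 m) or (y of probe_c in the frame of tray above -0.075 m and y of spatula_c in the frame of tray below -0.075 m) or (y of probe_c in the frame of tray above -0.138 m and y of spatula_c in the frame of tray below -0.138 m)) and ((y of probe_c in the frame of tray above 0.138 m and y of brush_c in the frame of tray below 0.138 m) or (y of probe_c in the frame of tray above 0.075 m and y of brush_c in the frame of tray below 0.075 m) or (y of probe_c in the frame of tray above 0.025 m and y of brush_c in the frame of tray below 0.025 m) or (y of probe_c in the frame of tray above -0.025 m and y of brush_c in the frame of tray below -0.025 m) or (y of probe_c in the frame of tray above -0.075 m and y of brush_c in the frame of tray below -0.075 m) or (y of probe_c in the frame of tray above -0.138 m and y of brush_c in the frame of tray below -0.138 m)) and ((y of probe_c in the frame of tray above 0.138 m and y of wrench_c in the frame of tray below 0.138 m) or (y of probe_c in the frame of tray above 0.075 m and y of wrench_c in the frame of tray below 0.075 m) or (y of probe_c in the frame of tray above 0.025 m and y of wrench_c in the frame of tray below 0.025 m) or (y of probe_c in the frame of tray above -0.025 m and y of wrench_c in the frame of tray below -0.025 m) or (y of probe_c in the frame of tray above -0.075 m and y of wrench_c in the frame of tray below -0.075 m) or (y of probe_c in the frame of tray above -0.138 m and y of wrench_c in the frame of tray below -0.138 m)) and ((y of probe_c in the frame of tray above 0.138 m and y of screwdriver_c in the frame of tray below 0.138 m) or (y of probe_c in the frame of tray above 0.075 m and y of screwdriver_c in the frame of tray below 0.075 m) or (y of probe_c in the frame of tray above 0.025 m and y of screwdriver_c in the frame of tray below 0.025 m) or (y of probe_c in the frame of tray above -0.025 m and y of screwdriver_c in the frame of tray below -0.025 m) or (y of probe_c in the frame of tray above -0.075 m and y of screwdriver_c in the frame of tray below -0.075 m) or (y of probe_c in the frame of tray above -0.138 m and y of screwdriver_c in the frame of tray below -0.138 m)) and ((y of spatula_c in the frame of tray above 0.138 m and y of brush_c in the frame of tray below 0.138 m) or (y of spatula_c in the frame of tray above 0.075 m and y of brush_c in the frame of tray below 0.075 m) or (y of spatula_c in the frame of tray above 0.025 m and y of brush_c in the frame of tray below 0.025 m) or (y of spatula_c in the frame of tray above -0.025 m and y of brush_c in the frame of tray below -0.025 m) or (y of spatula_c in the frame of tray above -0.075 m and y of brush_c in the frame of tray below -0.075 m) or (y of spatula_c in the frame of tray above -0.138 m and y of brush_c in the frame of tray below -0.138 m)) and ((y of spatula_c in the frame of tray above 0.138 m and y of wrench_c in the frame of tray below 0.138 m) or (y of spatula_c in the frame of tray above 0.075 m and y of wrench_c in the frame of tray below 0.075 m) or (y of spatula_c in the frame of tray above 0.025 m and y of wrench_c in the frame of tray below 0.025 m) or (y of spatula_c in the frame of tray above -0.025 m and y of wrench_c in the frame of tray below -0.025 m) or (y of spatula_c in the frame of tray above -0.075 m and y of wrench_c in the frame of tray below -0.075 m) or (y of spatula_c in the frame of tray above -0.138 m and y of wrench_c in the frame of tray below -0.138 m)) and ((y of spatula_c in the frame of tray above 0.138 m and y of screwdriver_c in the frame of tray below 0.138 m) or (y of spatula_c in the frame of tray above 0.075 m and y of screwdriver_c in the frame of tray below 0.075 m) or (y of spatula_c in the frame of tray above 0.025 m and y of screwdriver_c in the frame of tray below 0.025 m) or (y of spatula_c in the frame of tray above -0.025 m and y of screwdriver_c in the frame of tray below -0.025 m) or (y of spatula_c in the frame of tray above -0.075 m and y of screwdriver_c in the frame of tray below -0.075 m) or (y of spatula_c in the frame of tray above -0.138 m and y of screwdriver_c in the frame of tray below -0.138 m)) and ((y of brush_c in the frame of tray above 0.138 m and y of wrench_c in the frame of tray below 0.138 m) or (y of brush_c in the frame of tray above 0.075 m and y of wrench_c in the frame of tray below 0.075 m) or (y of brush_c in the frame of tray above 0.025 m and y of wrench_c in the frame of tray below 0.025 m) or (y of brush_c in the frame of tray above -0.025 m and y of wrench_c in the frame of tray below -0.025 m) or (y of brush_c in the frame of tray above -0.075 m and y of wrench_c in the frame of tray below -0.075 m) or (y of brush_c in the frame of tray above -0.138 m and y of wrench_c in the frame of tray below -0.138 m)) and ((y of brush_c in the frame of tray above 0.138 m and y of screwdriver_c in the frame of tray below 0.138 m) or (y of brush_c in the frame of tray above 0.075 m and y of screwdriver_c in the frame of tray below 0.075 m) or (y of brush_c in the frame of tray above 0.025 m and y of screwdriver_c in the frame of tray below 0.025 m) or (y of brush_c in the frame of tray above -0.025 m and y of screwdriver_c in the frame of tray below -0.025 m) or (y of brush_c in the frame of tray above -0.075 m and y of screwdriver_c in the frame of tray below -0.075 m) or (y of brush_c in the frame of tray above -0.138 m and y of screwdriver_c in the frame of tray below -0.138 m)) and ((y of wrench_c in the frame of tray above 0.138 m and y of screwdriver_c in the frame of tray below 0.138 m) or (y of wrench_c in the frame of tray above 0.075 m and y of screwdriver_c in the frame of tray below 0.075 m) or (y of wrench_c in the frame of tray above 0.025 m and y of screwdriver_c in the frame of tray below 0.025 m) or (y of wrench_c in the frame of tray above -0.025 m and y of screwdriver_c in the frame of tray below -0.025 m) or (y of wrench_c in the frame of tray above -0.075 m and y of screwdriver_c in the frame of tray below -0.075 m) or (y of wrench_c in the frame of tray above -0.138 m and y of screwdriver_c in the frame of tray below -0.138 m))); the robot touches nothing.
It fails at once if the adapter1 is pushed more than 50 mm from its place (distance of adapter1 from where it was at the start of the episode above 0.05 m).
It fails at once if the adapter2 is pushed more than 50 mm from its place (distance of adapter2 from where it was at the start of the episode above 0.05 m).
It fails at once if the strip is pushed more than 50 mm from its place (distance of strip from where it was at the start of the episode above 0.05 m).
It fails at once if the spool is pushed more than 50 mm from its place (distance of spool from where it was at the start of the episode above 0.05 m).
It fails at once if the jar is pushed more than 50 mm from its place (distance of jar from where it was at the start of the episode above 0.05 m).
Of tweezers, probe, spatula, brush, wrench, screwdriver only 4 to 5 are there at a start; the rules pass over those that are not, and their reading is None.
At some moment in a run one of tweezers, probe, spatula, brush, wrench, screwdriver may be knocked a few centimetres aside while the robot is not near it.
Once in a run the grip may slacken for a moment while it holds something.
It also fails if it takes over 200 s, if anything falls off the work surface, if the arm or the gripper's body presses on something with over 40 N, if the wrist force passes 120 N, or if a joint passes its speed limit or range.

## Working session

There is one attempt and no reset: what is moved stays moved. The work goes in short steps, Python scripts to look and compute and a tool call to move; the robot and the scene stay as the last step left them, time stands still between calls to the robot, and variables do not carry over. Pictures are saved under pics/ and viewed, at most 14 in all, crops included, and the job is handed in when it is done.

Besides the shell and the picture viewer there is one more tool, called after ">>>" in YAML: its name, and indented under it one key for each argument. drive_tool: Moves the arm, as the interface text tells. Its arguments: {"type":"object","properties":{"deltas":{"type":"array"},"squeeze":{"type":"number"}},"required":["deltas"]}

```bash
mkdir -p pics; cat > h.py <<'E'
import numpy as np, cv2
from rig import readout, optics
def cam(n):
    c=optics.read_camera(n); c['R']=cv2.Rodrigues(np.array(c['rvec'],float))[0]; c['K']=np.array([[c['fx'],0,c['cx']],[0,c['fy'],c['cy']],[0,0,1.]]); return c
def ray(c,u,v,z):
    d=c['R'].T@np.linalg.inv(c['K'])@np.array([u,v,1.]); o=-c['R'].T@np.array(c['tvec'],float).ravel()
    return o+d*(z-o[2])/d[2]
def proj(c,p):
    q=c['R']@np.array(p,float)+np.array(c['tvec'],float).ravel(); q=c['K']@q; return q[:2]/q[2]
def save(c,name,box=None,s=1):
    im=c['img'][:,:,::-1]
    if box: x0,y0,x1,y1=box; im=im[y0:y1,x0:x1]
    cv2.imwrite('pics/'+name,cv2.resize(im,None,fx=s,fy=s,interpolation=cv2.INTER_CUBIC))
E
python3 - <<'E'
from h import *
for n in('top','side'):
    c=cam(n); save(c,n+'1.png',None,1.25); print(n,-c['R'].T@np.array(c['tvec']).ravel(),c['fx']); np.save(n+'1.npy',c,allow_pickle=True)
s=readout.read_state(); print(s)
E
```

```text
top [ 0.43618354 -0.00867822  1.3869467 ] 450.6751431115438
side [0.43635916 0.97674513 1.03696245] 437.3495784822804
{'t': 0.1, 'qpos': array([ 1.47611527e+00,  3.59276177e-01,  1.11717051e-02, -3.29608005e-04,
       -1.22411226e+00, -2.88092741e-01]), 'joint_vel': array([-0.00073098, -0.00092515,  0.00291768,  0.0019693 ,  0.0021647 ,
        0.00143504]), 'joint_torque': array([-7.89879505e-04, -5.84162092e+01,  2.93751007e+01,  7.01555461e+00,
        1.01270154e-02, -5.08091250e-05]), 'eef_pos': array([0.25204722, 0.62598403, 0.40384692]), 'ee_rot': array([ 7.21846550e-04,  9.81730429e-01, -1.90275685e-01, -8.56613253e-05]), 'ft_force': array([0.08619082, 0.11060402, 0.89749276]), 'wrist_torque': array([-0.04720158,  0.04631083, -0.0779015 ]), 'grip_force': 0.0, 'grip_width': 0.08778804281024333}
```

View pics/top1.png

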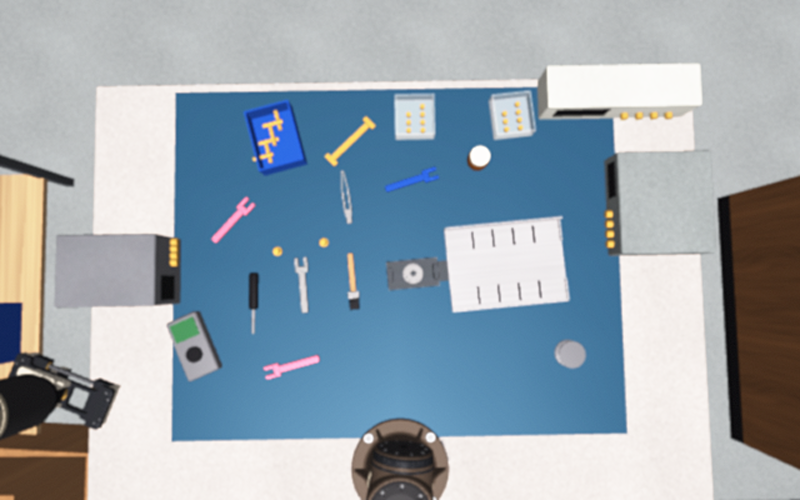

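View pics/side1.png

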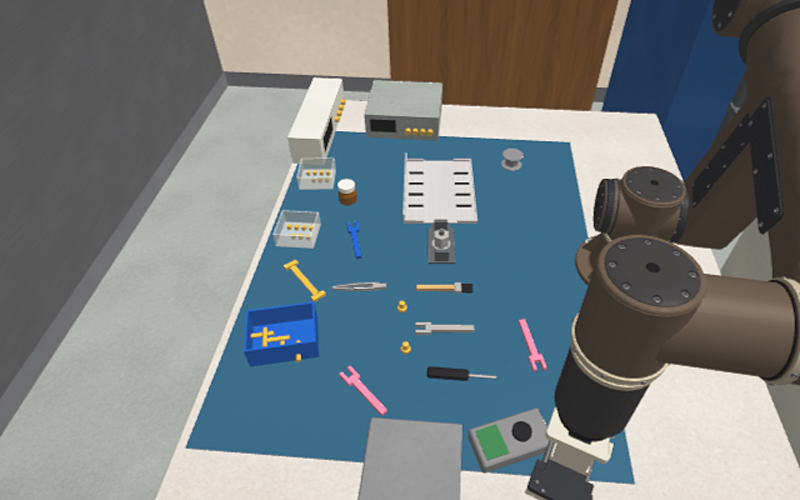

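The instruments on the mat are tweezers, brush, wrench and screwdriver; probe and spatula are absent. The steel wrench is at about (303,285) in the top view. The pink ones at (232,220) and (292,367) and the blue one at (412,179) are look-alikes. Next I'll measure and take one enlarged crop.

```bash
cat > m.py <<'E'
from h import *
def blobs(c):
    hsv=cv2.cvtColor(c['img'],cv2.COLOR_RGB2HSV); H,S,V=cv2.split(hsv)
    m=((H<95)|(H>112)|(S<90)).astype(np.uint8)*255
    m[:, :142]=0; m[:78]=0; m[345:]=0; m[:,495:]=0
    out=[]
    for k in cv2.findContours(m,cv2.RETR_EXTERNAL,cv2.CHAIN_APPROX_NONE)[0]:
        a=cv2.contourArea(k)
        if a<15: continue
        mm=np.zeros_like(m); cv2.drawContours(mm,[k],-1,255,-1)
        ys,xs=np.nonzero(mm); P=np.array([ray(c,x,y,.006)[:2] for x,y in zip(xs,ys)])
        ce=P.mean(0); w,V2=np.linalg.eigh(np.cov(P.T)); d=V2[:,1]; d=d*(1 if d[0]>0 else -1)
        t=(P-ce)@d
        mid=ce+d*(t.max()+t.min())/2
        wd=[np.ptp(((P-ce)@[-d[1],d[0]])[(t>=t.min()+f*np.ptp(t))&(t<=t.min()+(f+.2)*np.ptp(t))]) if len(t)>30 else 0 for f in (0,.4,.8)]
        out.append((xs.mean(),ys.mean(),mid,np.degrees(np.arctan2(d[1],d[0])),np.ptp(t),wd,c['img'][ys,xs].mean(0)))
    return out
def tray(c):
    g=cv2.cvtColor(c['img'],cv2.COLOR_RGB2GRAY); r=[]
    m=np.zeros_like(g); m[178:245,360:448]=255
    b=((g<110)&(m>0)).astype(np.uint8)
    n,l,st,ce=cv2.connectedComponentsWithStats(b)
    return [(ce[i],st[i,4],ray(c,*ce[i],.010)[:2]) for i in range(1,n) if st[i,4]>3]
E
python3 - <<'E'
from m import *
np.set_printoptions(precision=4,suppress=True)
c=np.load('top1.npy',allow_pickle=True).item()
for b in blobs(c): print(*[np.round(x,4) for x in b])
print('ribs')
for t in tray(c): print(*t)
a=c['img'][125:260,180:360]; s=np.load('side1.npy',allow_pickle=True).item()['img'][170:230,330:390]
b1=cv2.resize(a,(720,540),interpolation=cv2.INTER_CUBIC)
cv2.imwrite('pics/crop1.png',b1[:,:,::-1])
E
```

```text
319.4851 340.3631 [ 0.0997 -0.0019] 89.2401 0.1531 [0.0178 0.0266 0.0177] [128.5556 111.8374 101.8997]
231.1809 292.6508 [0.2472 0.257 ] -75.4139 0.1398 [0.0371 0.0223 0.0223] [222.407  164.8241 200.8643]
455.6951 282.8124 [ 0.2642 -0.417 ] 71.3424 0.0773 [0.0535 0.0669 0.0506] [165.8593 167.1087 176.064 ]
156.2064 277.6281 [0.2995 0.4915] 14.1601 0.1606 [0.0896 0.0883 0.0637] [127.7491 141.2806 136.395 ]
202.36 239.0756 [0.3968 0.3507] -0.6628 0.1457 [0.0064 0.0155 0.0156] [73.3822 75.3244 82.1244]
241.7143 226.0608 [0.4414 0.2301] 4.1601 0.1374 [0.0194 0.0192 0.0345] [186.0669 189.3647 196.7173]
281.5323 225.3806 [0.4505 0.109 ] 4.3808 0.1361 [0.0276 0.0183 0.0186] [174.5903 158.5645 142.8129]
221.4412 200.5882 [0.5252 0.2923] -85.8838 0.028 [0.0153 0.0276 0.0187] [196.1471 176.8971 124.8529]
142.4904 216.0 [0.4821 0.534 ] 0.671 0.1592 [0.0031 0.0031 0.0031] [75.1346 70.8173 65.2596]
258.7647 193.5 [0.5454 0.1777] 15.7164 0.0275 [0.0194 0.0261 0.0156] [195.3529 177.2059 126.9853]
394.6201 212.1095 [ 0.478  -0.1974] -85.1635 0.4426 [0.07   0.2131 0.2125] [216.885  215.7076 219.1443]
[... 195 characters left out ...]
6.9524]
382.77 125.9137 [ 0.7496 -0.2088] -28.1645 0.0677 [0.0416 0.0541 0.0417] [208.2428 202.7923 199.2428]
279.4316 112.8632 [0.7966 0.1109] -45.7415 0.1506 [0.04   0.0202 0.0424] [208.5731 185.9175 120.5825]
215.5324 109.9352 [0.8118 0.3095] -16.8976 0.1457 [0.0544 0.0442 0.0353] [179.5486 161.4211 155.5951]
474.4454 118.4317 [ 0.7172 -0.5097] 16.4138 0.4335 [0.0514 0.0611 0.2064] [144.9376 142.7997 135.582 ]
409.1364 93.7334 [ 0.8501 -0.2935] 78.5216 0.1271 [0.1007 0.1109 0.0969] [197.9563 203.7316 203.9816]
331.2793 94.4244 [ 0.8522 -0.0505] 13.616 0.1258 [0.1029 0.1064 0.1033] [204.8532 212.2731 211.7959]
ribs
[365.5882 178.1765] 17 [ 0.5868 -0.1512]
[444.6 243.7] 10 [ 0.3827 -0.3869]
```

View pics/crop1.png

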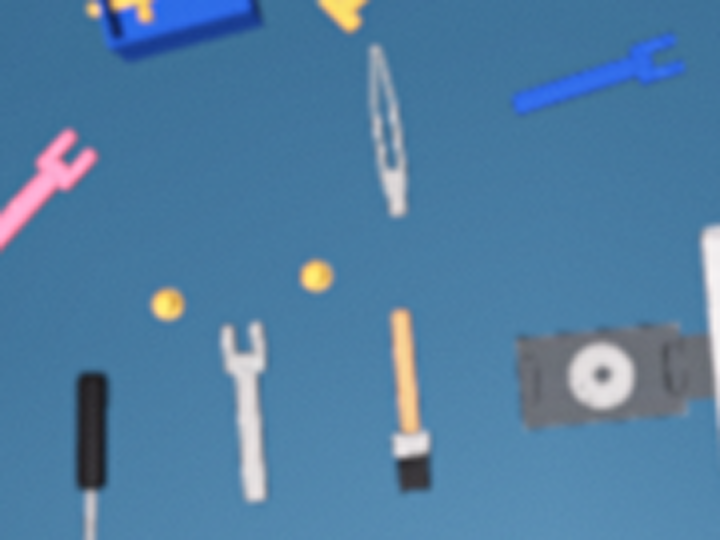

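Crop: the steel wrench is at (248,410) with its jaw towards +x. The tweezers are at (388,130) with the slim tip up (+x). The brush head (412,465) and the screwdriver blade both point to -x, and the nut is at (602,375). Next, the tray frame and the nut centre.

```bash
python3 - <<'E'
from m import *
np.set_printoptions(precision=4,suppress=True)
c=np.load('top1.npy',allow_pickle=True).item()
g=cv2.cvtColor(c['img'],cv2.COLOR_RGB2GRAY).astype(float)
sub=g[180:244,366:444]
bh=cv2.morphologyEx(g.astype(np.uint8),cv2.MORPH_BLACKHAT,np.ones((1,9),np.uint8))
m=np.zeros(bh.shape,np.uint8); m[182:243,368:446]=1; b=((bh>50)&(m>0)).astype(np.uint8)
n,l,st,ce=cv2.connectedComponentsWithStats(b)
pts=[]
for i in range(1,n):
    if st[i,4]<6: continue
    ys,xs=np.nonzero(l==i); w=bh[ys,xs].astype(float); u=(xs*w).sum()/w.sum(); v=(ys*w).sum()/w.sum()
    p=ray(c,u,v,.011)[:2]; pts.append(p); print(u,v,st[i,4],p)
if len(pts)==8:
    P=np.array(pts); P=P[P[:,0].argsort()]
    A=P[:4][P[:4,1].argsort()]; B=P[4:][P[4:,1].argsort()]
    W=np.vstack([A,B]); L=np.array([[s*.068,y] for s in(-1,1) for y in(-.075,-.025,.025,.075)])
    U,_,Vt=np.linalg.svd((L-L.mean(0)).T@(W-W.mean(0))); R=(U@Vt).T; t=W.mean(0)-R@L.mean(0)
    print('tray',t,np.degrees(np.arctan2(R[1,0],R[0,0])),'res',np.abs(W-(L@R.T+t)).max())
    print('nut pred',R@[0,.23]+t,'lanes',[R@[0,y]+t for y in(.1,.05,0,-.05,-.1)])
# nut bright centroid
m=np.zeros(g.shape,bool); m[205:233,316:346]=1
ys,xs=np.nonzero((g>190)&m); print('nut px',xs.mean(),ys.mean(),len(xs),ray(c,(xs.min()+xs.max())/2,(ys.min()+ys.max())/2,.046))
s=np.load('side1.npy',allow_pickle=True).item()
a=cv2.resize(s['img'][170:215,333:373],(400,450),interpolation=cv2.INTER_CUBIC); b=cv2.resize(c['img'][200:240,310:350],(400,400),interpolation=cv2.INTER_CUBIC)
b=cv2.copyMakeBorder(b,0,50,0,0,cv2.BORDER_CONSTANT); cv2.imwrite('pics/nut1.png',np.hstack([a,b])[:,:,::-1])
E
```

```text
410.20877192982454 188.39429824561404 28 [ 0.553  -0.2872]
426.4830053667263 187.24776386404292 27 [ 0.5557 -0.3372]
394.0836520076482 190.03824091778202 26 [ 0.5487 -0.2376]
377.9964467005076 191.91218274111674 26 [ 0.5438 -0.1882]
431.45663574021785 230.97055264219443 30 [ 0.4219 -0.3479]
415.13066432028154 232.47250329960406 28 [ 0.4181 -0.2981]
382.7080620931397 235.68002003004506 27 [ 0.41   -0.1991]
398.90280464216636 233.97533849129593 26 [ 0.4144 -0.2486]
tray [ 0.4832 -0.268 ] 4.624356286173449 res 0.0013010630104565157
nut pred [ 0.4647 -0.0387] lanes [array([ 0.4752, -0.1683]), array([ 0.4792, -0.2181]), array([ 0.4832, -0.268 ]), array([ 0.4872, -0.3178]), array([ 0.4913, -0.3676])]
nut px 329.9130434782609 218.69565217391303 161 [ 0.4641 -0.0389  0.046 ]
```

View pics/nut1.png

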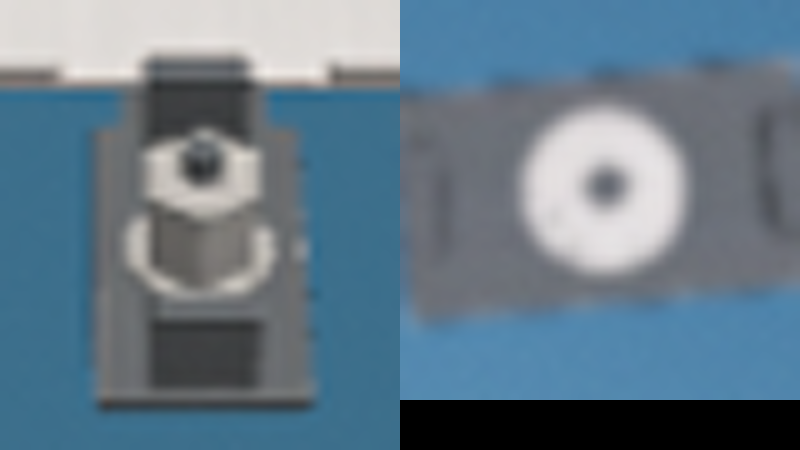

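Tray frame: (0.4832, -0.268), yaw 4.6°. The nut measures (0.464, -0.039), matching the prediction. The crop's left half shows a hex edge facing the side camera at col 200, so one pair of flats bears about 1.6° in world. Moving over the nut.

>>> drive_tool:
  deltas:
    - {"xyz":[0.212,-0.665,-0.1],"yaw":-1.16,"grip":100}
    - {"xyz":[0.212,-0.665,-0.1],"yaw":-1.16,"grip":100}
    - {"xyz":[0.212,-0.665,-0.1],"yaw":-1.16,"grip":100}
    - {"xyz":[0.212,-0.665,-0.1],"yaw":-1.16,"grip":100}
    - {"xyz":[0.212,-0.665,-0.1],"yaw":-1.16,"grip":100}
    - {"xyz":[0.212,-0.665,-0.1],"yaw":-1.16,"grip":100}
    - {"xyz":[0.212,-0.665,-0.1],"yaw":-1.16,"grip":100}
    - {"xyz":[0.212,-0.665,-0.1],"yaw":-1.16,"grip":100}
    - {"xyz":[0.212,-0.665,-0.1],"yaw":-1.16,"grip":70}
    - {"xyz":[0.212,-0.665,-0.1],"yaw":-1.16,"grip":70}
  squeeze: 40

```text
t: 1.1
eef_pos: [0.4024, 0.1525, 0.3336]
ee_rot: [-0.0, 0.717, -0.697, -0.0]
ft_force: [1.6, 0.8, 0.5]
grip_width: 0.0767
grip_force: 0.0
```

>>> drive_tool:
  deltas:
    - {"xyz":[0.061,-0.191,-0.034],"yaw":0,"grip":70}
    - {"xyz":[0.061,-0.191,-0.034],"yaw":0,"grip":70}
    - {"xyz":[0.061,-0.191,-0.034],"yaw":0,"grip":70}
    - {"xyz":[0.061,-0.191,-0.034],"yaw":0,"grip":70}
    - {"xyz":[0.061,-0.191,-0.034],"yaw":0,"grip":70}
    - {"xyz":[0.061,-0.191,-0.034],"yaw":0,"grip":70}
    - {"xyz":[0.061,-0.191,-0.034],"yaw":0,"grip":70}

```text
t: 1.8
eef_pos: [0.4633, -0.0361, 0.2997]
ee_rot: [0.0, 0.717, -0.697, -0.0]
ft_force: [-0.1, 0.3, 0.2]
grip_width: 0.0612
grip_force: 0.0
```

```bash
python3 - <<'E'
from h import *
s=readout.read_state(); print(s['t'],s['eef_pos'],s['ee_rot'],s['qpos'],s['ft_force'])
E
```

```text
1.8 [ 0.46334299 -0.03613578  0.2997294 ] [ 4.82470281e-05  7.16860393e-01 -6.97216731e-01 -6.88832008e-05] [ 3.47540468e-01  1.12183293e-01 -5.82956010e-01 -1.06532198e-04
 -8.75803981e-01 -3.19691014e-01] [-0.11435989  0.32295656  0.19189002]
```

>>> drive_tool:
  deltas:
    - {"xyz":[0.001,-0.0025,-0.05],"yaw":0,"grip":70}
    - {"xyz":[0.001,-0.0025,-0.085],"yaw":0,"grip":70}
    - {"xyz":[0.001,-0.0025,-0.105],"yaw":0,"grip":70}
    - {"xyz":[0.001,-0.0025,-0.105],"yaw":0,"grip":70}
    - {"xyz":[0.001,-0.0025,-0.105],"yaw":0,"grip":20}
    - {"xyz":[0.001,-0.0025,-0.105],"yaw":0,"grip":20}
    - {"xyz":[0.001,-0.0025,-0.105],"yaw":0,"grip":20}
    - {"xyz":[0.001,-0.0025,-0.105],"yaw":0,"grip":20}

```text
t: 2.6
eef_pos: [0.4643, -0.0388, 0.1957]
ee_rot: [-0.0, 0.717, -0.697, 0.0]
ft_force: [-1.2, 5.8, 11.5]
grip_width: 0.0362
grip_force: 39.9
```

>>> drive_tool:
  deltas:
    - {"xyz":[0,0,0],"yaw":-0.12,"grip":20}
    - {"xyz":[0,0,0],"yaw":-0.24,"grip":20}
    - {"xyz":[0,0,0],"yaw":-0.36,"grip":20}
    - {"xyz":[0,0,0],"yaw":-0.48,"grip":20}
    - {"xyz":[0,0,0],"yaw":-0.6,"grip":20}
    - {"xyz":[0,0,0],"yaw":-0.69,"grip":20}
    - {"xyz":[0,0,0],"yaw":-0.69,"grip":20}
    - {"xyz":[0,0,0],"yaw":-0.69,"grip":20}

```text
t: 3.4
eef_pos: [0.4645, -0.0388, 0.1958]
ee_rot: [0.001, -0.439, 0.899, 0.0]
ft_force: [-3.2, 2.9, 6.9]
grip_width: 0.0359
grip_force: 39.8
```

>>> drive_tool:
  deltas:
    - {"xyz":[0,0,0],"yaw":0,"grip":62}
    - {"xyz":[0,0,0],"yaw":0,"grip":62}
    - {"xyz":[0,0,0],"yaw":0,"grip":62}
    - {"xyz":[0,0,0],"yaw":0.14,"grip":62}
    - {"xyz":[0,0,0],"yaw":0.28,"grip":62}
    - {"xyz":[0,0,0],"yaw":0.42,"grip":62}
    - {"xyz":[0,0,0],"yaw":0.56,"grip":62}
    - {"xyz":[0,0,0],"yaw":0.7,"grip":62}
    - {"xyz":[0,0,0],"yaw":0.84,"grip":62}
    - {"xyz":[0,0,0],"yaw":0.98,"grip":62}

```text
t: 4.4
eef_pos: [0.4645, -0.039, 0.1947]
ee_rot: [0.0, 0.812, -0.584, -0.0]
ft_force: [-0.4, 0.7, -1.1]
grip_width: 0.0544
grip_force: 0.0
```

>>> drive_tool:
  deltas:
    - {"xyz":[0,0,0],"yaw":0.067,"grip":62}
    - {"xyz":[0,0,0],"yaw":0.067,"grip":20}
    - {"xyz":[0,0,0],"yaw":0.067,"grip":20}
    - {"xyz":[0,0,0],"yaw":0.067,"grip":20}
    - {"xyz":[0,0,0],"yaw":0.067,"grip":20}

```text
t: 4.9
eef_pos: [0.4644, -0.039, 0.1947]
ee_rot: [0.0, 0.829, -0.559, -0.0]
ft_force: [-0.0, 0.7, 0.0]
grip_width: 0.036
grip_force: 39.8
```

Regrip is good. Next swing, then regrip again.

>>> drive_tool:
  deltas:
    - {"xyz":[0,0,0],"yaw":-0.13,"grip":20}
    - {"xyz":[0,0,0],"yaw":-0.26,"grip":20}
    - {"xyz":[0,0,0],"yaw":-0.39,"grip":20}
    - {"xyz":[0,0,0],"yaw":-0.52,"grip":20}
    - {"xyz":[0,0,0],"yaw":-0.65,"grip":20}
    - {"xyz":[0,0,0],"yaw":-0.78,"grip":20}
    - {"xyz":[0,0,0],"yaw":-0.91,"grip":20}
    - {"xyz":[0,0,0],"yaw":-1.047,"grip":20}
    - {"xyz":[0,0,0],"yaw":-1.047,"grip":20}
    - {"xyz":[0,0,0],"yaw":-1.047,"grip":20}

```text
t: 5.9
eef_pos: [0.4645, -0.039, 0.1947]
ee_rot: [0.0, -0.44, 0.898, 0.0]
ft_force: [-0.4, -0.8, 0.3]
grip_width: 0.0359
grip_force: 39.7
```

>>> drive_tool:
  deltas:
    - {"xyz":[0,0,0],"yaw":0,"grip":62}
    - {"xyz":[0,0,0],"yaw":0,"grip":62}
    - {"xyz":[0,0,0],"yaw":0,"grip":62}
    - {"xyz":[0,0,0],"yaw":0.14,"grip":62}
    - {"xyz":[0,0,0],"yaw":0.28,"grip":62}
    - {"xyz":[0,0,0],"yaw":0.42,"grip":62}
    - {"xyz":[0,0,0],"yaw":0.56,"grip":62}
    - {"xyz":[0,0,0],"yaw":0.7,"grip":62}
    - {"xyz":[0,0,0],"yaw":0.84,"grip":62}
    - {"xyz":[0,0,0],"yaw":0.98,"grip":62}

```text
t: 6.9
eef_pos: [0.4645, -0.0389, 0.1948]
ee_rot: [0.0, 0.812, -0.584, -0.0]
ft_force: [-0.0, 0.2, -0.5]
grip_width: 0.0542
grip_force: 0.0
```

>>> drive_tool:
  deltas:
    - {"xyz":[0,0,0],"yaw":0.067,"grip":62}
    - {"xyz":[0,0,0],"yaw":0.067,"grip":20}
    - {"xyz":[0,0,0],"yaw":0.067,"grip":20}
    - {"xyz":[0,0,0],"yaw":0.067,"grip":20}
    - {"xyz":[0,0,0],"yaw":0.067,"grip":20}

```text
t: 7.4
eef_pos: [0.4644, -0.0389, 0.1948]
ee_rot: [0.0, 0.829, -0.559, -0.0]
ft_force: [-0.0, 0.7, -0.1]
grip_width: 0.0355
grip_force: 39.7
```

>>> drive_tool:
  deltas:
    - {"xyz":[0,0,0],"yaw":-0.13,"grip":20}
    - {"xyz":[0,0,0],"yaw":-0.26,"grip":20}
    - {"xyz":[0,0,0],"yaw":-0.39,"grip":20}
    - {"xyz":[0,0,0],"yaw":-0.52,"grip":20}
    - {"xyz":[0,0,0],"yaw":-0.65,"grip":20}
    - {"xyz":[0,0,0],"yaw":-0.78,"grip":20}
    - {"xyz":[0,0,0],"yaw":-0.91,"grip":20}
    - {"xyz":[0,0,0],"yaw":-1.047,"grip":20}
    - {"xyz":[0,0,0],"yaw":-1.047,"grip":20}
    - {"xyz":[0,0,0],"yaw":-1.047,"grip":20}

```text
t: 8.4
eef_pos: [0.4645, -0.039, 0.1948]
ee_rot: [0.0, -0.44, 0.898, 0.0]
ft_force: [-0.0, -0.1, 0.0]
grip_width: 0.0359
grip_force: 39.7
```

```bash
python3 - <<'E'
from h import *
s=readout.read_state(); print(s['t'],s['eef_pos'],s['ee_rot'],s['wrist_torque'],s['grip_width'])
c=cam('side'); save(c,'nut2.png',(300,140,420,240),5)
E
```

```text
8.4 [ 0.46448941 -0.03897115  0.19477954] [ 8.11251408e-05 -4.40427869e-01  8.97787996e-01  8.56981100e-06] [-0.01415145 -0.1759689  -0.12911003] 0.03591267733731466
```

View pics/nut2.png

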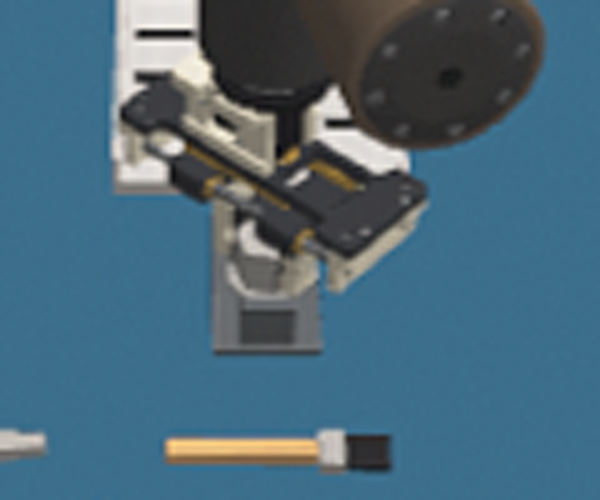

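The fingers are on the nut at (265,255), and the wrist torque of about 0.13 N m matches the stiff thread. Last regrip, then turn to the stop.

>>> drive_tool:
  deltas:
    - {"xyz":[0,0,0],"yaw":0,"grip":62}
    - {"xyz":[0,0,0],"yaw":0,"grip":62}
    - {"xyz":[0,0,0],"yaw":0,"grip":62}
    - {"xyz":[0,0,0],"yaw":0.14,"grip":62}
    - {"xyz":[0,0,0],"yaw":0.28,"grip":62}
    - {"xyz":[0,0,0],"yaw":0.42,"grip":62}
    - {"xyz":[0,0,0],"yaw":0.56,"grip":62}
    - {"xyz":[0,0,0],"yaw":0.7,"grip":62}
    - {"xyz":[0,0,0],"yaw":0.84,"grip":62}
    - {"xyz":[0,0,0],"yaw":0.98,"grip":62}

```text
t: 9.45
eef_pos: [0.4645, -0.0389, 0.1948]
ee_rot: [0.0, 0.812, -0.584, 0.0]
ft_force: [0.1, 0.3, 0.3]
grip_width: 0.0544
grip_force: 0.0
```

>>> drive_tool:
  deltas:
    - {"xyz":[0,0,0],"yaw":0.067,"grip":62}
    - {"xyz":[0,0,0],"yaw":0.067,"grip":20}
    - {"xyz":[0,0,0],"yaw":0.067,"grip":20}
    - {"xyz":[0,0,0],"yaw":0.067,"grip":20}
    - {"xyz":[0,0,0],"yaw":0.067,"grip":20}

```text
t: 9.95
eef_pos: [0.4644, -0.039, 0.1947]
ee_rot: [0.0, 0.829, -0.559, -0.0]
ft_force: [0.4, -0.1, 0.8]
grip_width: 0.0359
grip_force: 39.7
```

>>> drive_tool:
  deltas:
    - {"xyz":[0,0,0],"yaw":-0.12,"grip":20}
    - {"xyz":[0,0,0],"yaw":-0.24,"grip":20}
    - {"xyz":[0,0,0],"yaw":-0.34,"grip":20}
    - {"xyz":[0,0,0],"yaw":-0.4,"grip":20}
    - {"xyz":[0,0,0],"yaw":-0.42,"grip":20}
    - {"xyz":[0,0,0],"yaw":-0.42,"grip":20}
    - {"xyz":[0,0,0],"yaw":-0.42,"grip":20}

```text
t: 10.65
eef_pos: [0.4645, -0.0389, 0.1948]
ee_rot: [0.0, -0.695, 0.719, 0.0]
ft_force: [-0.8, -0.1, 0.5]
grip_width: 0.0361
grip_force: 39.7
```

```bash
python3 - <<'E'
from h import *
s=readout.read_state(); print(s['t'],s['eef_pos'],s['ee_rot'],s['wrist_torque'],s['grip_width'])
E
```

```text
10.65 [ 0.46445488 -0.03894401  0.19475445] [ 2.66147328e-05 -6.94943403e-01  7.19064437e-01  2.51872690e-05] [ 0.08172338  0.08053007 -0.07341169] 0.036059544995774497
```

>>> drive_tool:
  deltas:
    - {"xyz":[0,0,0],"yaw":-0.03,"grip":20}
    - {"xyz":[0,0,0],"yaw":-0.06,"grip":20}
    - {"xyz":[0,0,0],"yaw":-0.09,"grip":20}
    - {"xyz":[0,0,0],"yaw":-0.09,"grip":20}
    - {"xyz":[0,0,0],"yaw":-0.09,"grip":20}

```text
t: 11.15
eef_pos: [0.4645, -0.0389, 0.1948]
ee_rot: [-0.0, -0.662, 0.749, -0.0]
ft_force: [-0.2, -0.2, 1.0]
grip_width: 0.036
grip_force: 40.9
```

```bash
python3 - <<'E'
from h import *
s=readout.read_state(); print(s['t'],s['eef_pos'],s['ee_rot'],s['wrist_torque'],s['grip_width'])
E
```

```text
11.15 [ 0.46446346 -0.03888844  0.19476286] [-1.94772820e-04 -6.62175058e-01  7.49349149e-01 -8.42559713e-05] [0.0026062  0.27384975 1.19444085] 0.03604472358422207
```

Wrist torque rose to 1.2 N m, so the nut is at its stop (about 3.34 rad by angle count). Release, lift, and go above the tweezers.

>>> drive_tool:
  deltas:
    - {"xyz":[0,0,0],"yaw":0.02,"grip":64}
    - {"xyz":[0,0,0],"yaw":0.02,"grip":64}
    - {"xyz":[0,0,0],"yaw":0.02,"grip":64}
    - {"xyz":[0,0,0.05],"yaw":0.0,"grip":64}
    - {"xyz":[0,0,0.1],"yaw":0,"grip":64}
    - {"xyz":[0,0,0.13],"yaw":0,"grip":64}
    - {"xyz":[0,0,0.13],"yaw":0,"grip":64}

```text
t: 11.85
eef_pos: [0.4658, -0.0387, 0.3294]
ee_rot: [0.004, -0.662, 0.75, -0.002]
ft_force: [0.7, 0.2, 0.0]
grip_width: 0.0561
grip_force: 0.0
```

```bash
python3 - <<'E'
from m import *
np.set_printoptions(precision=4,suppress=True)
s=readout.read_state(); print(s['t'],s['eef_pos'],s['ee_rot'])
c=cam('top')
for b in blobs(c):
    if .11<b[4]<.17 and b[2][0]>.35: print(*[np.round(x,4) for x in b])
E
```

```text
11.85 [ 0.4658 -0.0387  0.3294] [ 0.0039 -0.6616  0.7499 -0.002 ]
142.4904 216.0 [0.4821 0.534 ] 0.671 0.1592 [0.0031 0.0031 0.0031] [74.9904 70.6635 65.2308]
186.6583 174.7739 [0.6022 0.4034] -42.6241 0.1393 [0.0237 0.0236 0.0384] [214.8995 145.3116 182.7487]
276.4396 158.0073 [0.6562 0.1226] 7.699 0.1354 [0.0187 0.0223 0.0153] [142.6081 159.7729 177.1136]
279.435 112.8038 [0.7967 0.111 ] -45.942 0.1505 [0.0422 0.0203 0.0424] [208.9693 186.2837 120.6785]
215.5324 110.0668 [0.8111 0.3095] -16.8382 0.1443 [0.0544 0.0442 0.0353] [179.7591 161.6903 156.0567]
409.1201 93.7344 [ 0.8502 -0.2934] 77.4971 0.1281 [0.1007 0.1119 0.0907] [198.3839 204.0438 204.1998]
331.2793 94.4244 [ 0.8522 -0.0505] 13.616 0.1258 [0.1029 0.1064 0.1033] [205.0134 212.4208 211.9346]
```

>>> drive_tool:
  deltas:
    - {"xyz":[0.1925,0.1615,-0.06],"yaw":-1.31,"grip":50}
    - {"xyz":[0.1925,0.1615,-0.06],"yaw":-1.31,"grip":50}
    - {"xyz":[0.1925,0.1615,-0.06],"yaw":-1.31,"grip":50}
    - {"xyz":[0.1925,0.1615,-0.06],"yaw":-1.31,"grip":50}
    - {"xyz":[0.1925,0.1615,-0.06],"yaw":-1.31,"grip":50}
    - {"xyz":[0.1925,0.1615,-0.06],"yaw":-1.31,"grip":50}
    - {"xyz":[0.1925,0.1615,-0.06],"yaw":-1.31,"grip":50}
    - {"xyz":[0.1925,0.1615,-0.06],"yaw":-1.31,"grip":50}
    - {"xyz":[0.1925,0.1615,-0.06],"yaw":-1.31,"grip":50}
    - {"xyz":[0.1925,0.1615,-0.06],"yaw":-1.31,"grip":50}

```text
t: 12.9
eef_pos: [0.6566, 0.1224, 0.263]
ee_rot: [-0.001, -0.067, 0.998, -0.0]
ft_force: [0.1, -0.4, -0.0]
grip_width: 0.0439
grip_force: 0.0
```

```bash
cat > st.py <<'E'
from h import *
s=readout.read_state(); q=s['ee_rot']; print(round(s['t'],2),np.round(s['eef_pos'],4),'psi',round((np.degrees(2*np.arctan2(q[2],q[1]))-90+90)%180-90,2),'q6',s['qpos'][5],s['grip_width'],s['grip_force'])
E
python3 st.py
```

```text
12.9 [0.6566 0.1224 0.263 ] psi -82.34 q6 -1.9123052069341364 0.043949029272392325 0.0
```

>>> drive_tool:
  deltas:
    - {"xyz":[0,0,-0.045],"yaw":0,"grip":50}
    - {"xyz":[0,0,-0.07],"yaw":0,"grip":50}
    - {"xyz":[0,0,-0.081],"yaw":0,"grip":50}
    - {"xyz":[0,0,-0.081],"yaw":0,"grip":50}
    - {"xyz":[0,0,-0.081],"yaw":0,"grip":0}
    - {"xyz":[0,0,-0.081],"yaw":0,"grip":0}
    - {"xyz":[0,0,-0.081],"yaw":0,"grip":0}
    - {"xyz":[0,0,-0.081],"yaw":0,"grip":0}
    - {"xyz":[0,0,-0.081],"yaw":0,"grip":0}
  squeeze: 30

```text
t: 13.8
eef_pos: [0.6572, 0.1227, 0.1849]
ee_rot: [0.001, -0.068, 0.998, 0.0]
ft_force: [-1.4, 0.5, 4.6]
grip_width: 0.0179
grip_force: 30.0
```

```bash
python3 st.py
```

```text
13.8 [0.6572 0.1227 0.1849] psi -82.2 q6 -1.9104206274230309 0.017851418311049538 29.993732571601868
```

>>> drive_tool:
  deltas:
    - {"xyz":[0,0,0.04],"yaw":0,"grip":0}
    - {"xyz":[0,0,0.08],"yaw":0,"grip":0}
    - {"xyz":[0,0,0.1],"yaw":0,"grip":0}
    - {"xyz":[0,0,0.1],"yaw":0,"grip":0}

```text
t: 14.2
eef_pos: [0.6579, 0.1229, 0.288]
ee_rot: [0.003, -0.068, 0.998, 0.001]
ft_force: [1.1, -0.2, 0.6]
grip_width: 0.0175
grip_force: 30.0
```

```bash
python3 st.py
```

```text
14.2 [0.6579 0.1229 0.288 ] psi -82.19 q6 -1.9104416213626738 0.01749164336910205 29.99263286590576
```

>>> drive_tool:
  deltas:
    - {"xyz":[-0.182,-0.291,0],"yaw":-0.056,"grip":0}
    - {"xyz":[-0.182,-0.291,0],"yaw":-0.056,"grip":0}
    - {"xyz":[-0.182,-0.291,0],"yaw":-0.056,"grip":0}
    - {"xyz":[-0.182,-0.291,0],"yaw":-0.056,"grip":0}
    - {"xyz":[-0.182,-0.291,0],"yaw":-0.056,"grip":0}
    - {"xyz":[-0.182,-0.291,0],"yaw":-0.056,"grip":0}
    - {"xyz":[-0.182,-0.291,0],"yaw":-0.056,"grip":0}
    - {"xyz":[-0.182,-0.291,0],"yaw":-0.056,"grip":0}
    - {"xyz":[-0.182,-0.291,0],"yaw":-0.056,"grip":0}
    - {"xyz":[-0.182,-0.291,0],"yaw":-0.056,"grip":0}

```text
t: 15.2
eef_pos: [0.4753, -0.1681, 0.2836]
ee_rot: [0.0, -0.04, 0.999, 0.0]
ft_force: [-0.4, 0.3, -0.9]
grip_width: 0.0173
grip_force: 30.0
```

```bash
python3 st.py; python3 - <<'E'
from m import *
np.set_printoptions(precision=4,suppress=True)
c=cam('top')
for b in blobs(c):
    if .11<b[4]<.17 and .35<b[2][0]<.75: print(*[np.round(x,4) for x in b])
c=cam('side');save(c,'place1.png',(280,80,440,200),4)
E
```

```text
15.2 [ 0.4753 -0.1681  0.2836] psi -85.43 q6 -1.5411047669053963 0.017294992539568496 29.99264270067215
202.3527 239.0268 [0.3968 0.3508] -0.6928 0.1457 [0.0064 0.0155 0.0156] [73.1875 75.0045 81.683 ]
241.6979 226.0634 [0.4414 0.2301] 4.1355 0.1374 [0.0196 0.0192 0.0345] [185.7311 189.1148 196.6495]
142.4904 216.0 [0.4821 0.534 ] 0.671 0.1592 [0.0031 0.0031 0.0031] [75.0577 70.7308 65.2885]
186.6583 174.7739 [0.6022 0.4034] -42.6241 0.1393 [0.0237 0.0236 0.0384] [214.8869 145.2563 182.7312]
```

View pics/place1.png

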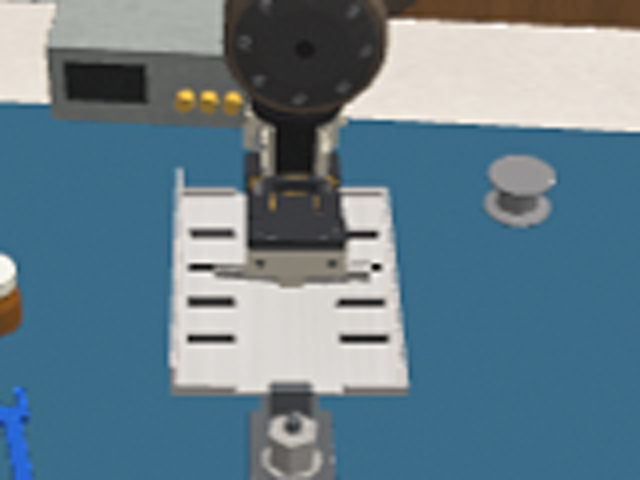

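The picture shows the tweezers held level over the tray. Lowering into lane 1.

>>> drive_tool:
  deltas:
    - {"xyz":[0,0,-0.04],"yaw":0,"grip":0}
    - {"xyz":[0,0,-0.07],"yaw":0,"grip":0}
    - {"xyz":[0,0,-0.09],"yaw":0,"grip":0}
    - {"xyz":[0,0,-0.0955],"yaw":0,"grip":0}
    - {"xyz":[0,0,-0.0955],"yaw":0,"grip":0}
    - {"xyz":[0,0,-0.0955],"yaw":0,"grip":0}
    - {"xyz":[0,0,-0.0955],"yaw":0,"grip":36}
    - {"xyz":[0,0,-0.0955],"yaw":0,"grip":36}
    - {"xyz":[0,0,-0.0955],"yaw":0,"grip":36}
    - {"xyz":[0,0,-0.0955],"yaw":0,"grip":36}

```text
t: 16.3
eef_pos: [0.475, -0.1684, 0.1884]
ee_rot: [0.0, -0.04, 0.999, 0.0]
ft_force: [0.3, 0.6, 0.7]
grip_width: 0.0312
grip_force: 0.0
```

```bash
python3 st.py
```

```text
16.3 [ 0.475  -0.1684  0.1884] psi -85.43 q6 -1.5406416535736047 0.03123549049572785 0.0
```

>>> drive_tool:
  deltas:
    - {"xyz":[0,0,0.05],"yaw":0,"grip":36}
    - {"xyz":[0,0,0.095],"yaw":0,"grip":36}
    - {"xyz":[-0.0305,0.3985,0.095],"yaw":0,"grip":50}
    - {"xyz":[-0.0305,0.3985,0.095],"yaw":0,"grip":50}
    - {"xyz":[-0.0305,0.3985,0.095],"yaw":0,"grip":50}
    - {"xyz":[-0.0305,0.3985,0.095],"yaw":0,"grip":50}
    - {"xyz":[-0.0305,0.3985,0.095],"yaw":0,"grip":50}
    - {"xyz":[-0.0305,0.3985,0.095],"yaw":0,"grip":50}
    - {"xyz":[-0.0305,0.3985,0.095],"yaw":0,"grip":50}
    - {"xyz":[-0.0305,0.3985,0.095],"yaw":0,"grip":50}

```text
t: 17.3
eef_pos: [0.4438, 0.2321, 0.2836]
ee_rot: [0.0, -0.04, 0.999, 0.0]
ft_force: [1.7, -0.5, 0.0]
grip_width: 0.0442
grip_force: 0.0
```

```bash
python3 st.py;python3 - <<'E'
from m import *
np.set_printoptions(precision=4,suppress=True)
c=cam('top')
for b in blobs(c):
    if .11<b[4]<.17 and .35<b[2][0]<.75: print(*[np.round(x,4) for x in b])
c['img']=cv2.resize(c['img'],None,fx=1,fy=1);save(c,'tr1.png',(150,130,470,260),2)
E
```

```text
17.3 [0.4438 0.2321 0.2836] psi -85.41 q6 -2.365566555371096 0.04416342022092078 0.0
281.537 225.3183 [0.4505 0.109 ] 4.3128 0.1361 [0.0276 0.0183 0.0188] [174.9389 159.1833 143.5402]
142.4904 216.0 [0.4821 0.534 ] 0.671 0.1592 [0.0031 0.0031 0.0031] [75.4231 71.0865 65.625 ]
186.6583 174.7739 [0.6022 0.4034] -42.6241 0.1393 [0.0237 0.0236 0.0384] [215.299  145.8844 183.4422]
```

View pics/tr1.png

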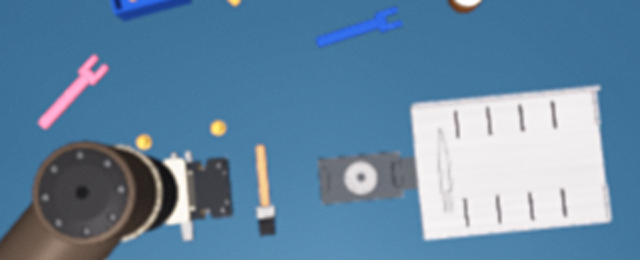

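The tweezers lie straight in lane 1 at (443,170). Descending on the steel wrench.

>>> drive_tool:
  deltas:
    - {"xyz":[0,0,-0.045],"yaw":0,"grip":50}
    - {"xyz":[0,0,-0.08],"yaw":0,"grip":50}
    - {"xyz":[0,0,-0.1],"yaw":0,"grip":50}
    - {"xyz":[0,0,-0.1],"yaw":0,"grip":50}
    - {"xyz":[0,0,-0.1],"yaw":0,"grip":0}
    - {"xyz":[0,0,-0.1],"yaw":0,"grip":0}
    - {"xyz":[0,0,-0.1],"yaw":0,"grip":0}
    - {"xyz":[0,0,-0.1],"yaw":0,"grip":0}
    - {"xyz":[0,0,-0.1],"yaw":0,"grip":0}

```text
t: 18.25
eef_pos: [0.4447, 0.2302, 0.1842]
ee_rot: [0.001, -0.04, 0.999, 0.001]
ft_force: [-0.5, -0.4, 5.5]
grip_width: 0.0146
grip_force: 30.0
```

>>> drive_tool:
  deltas:
    - {"xyz":[0,0,0.04],"yaw":0,"grip":0}
    - {"xyz":[0,0,0.08],"yaw":0,"grip":0}
    - {"xyz":[0,0,0.1],"yaw":0,"grip":0}
    - {"xyz":[0,0,0.1],"yaw":0,"grip":0}
    - {"xyz":[0,0,0.1],"yaw":0,"grip":0}

```text
t: 18.75
eef_pos: [0.4442, 0.2298, 0.2834]
ee_rot: [0.0, -0.04, 0.999, 0.001]
ft_force: [-0.4, 0.3, -1.9]
grip_width: 0.0147
grip_force: 30.0
```

```bash
python3 st.py
```

```text
18.75 [0.4442 0.2298 0.2834] psi -85.45 q6 -2.361902045227617 0.014744034217733447 29.995289146900177
```

>>> drive_tool:
  deltas:
    - {"xyz":[0.039,-0.498,0],"yaw":0,"grip":0}
    - {"xyz":[0.039,-0.498,0],"yaw":0,"grip":0}
    - {"xyz":[0.039,-0.498,0],"yaw":0,"grip":0}
    - {"xyz":[0.039,-0.498,0],"yaw":0,"grip":0}
    - {"xyz":[0.039,-0.498,0],"yaw":0,"grip":0}
    - {"xyz":[0.039,-0.498,0],"yaw":0,"grip":0}
    - {"xyz":[0.039,-0.498,0],"yaw":0,"grip":0}
    - {"xyz":[0.039,-0.498,0],"yaw":0,"grip":0}
    - {"xyz":[0.039,-0.498,0],"yaw":0,"grip":0}
    - {"xyz":[0.039,-0.498,0],"yaw":0,"grip":0}

```text
t: 19.75
eef_pos: [0.4828, -0.27, 0.2816]
ee_rot: [-0.001, -0.04, 0.999, 0.0]
ft_force: [1.0, 0.7, -1.0]
grip_width: 0.0141
grip_force: 30.0
```

```bash
python3 st.py; python3 - <<'E'
from h import *
c=cam('side');save(c,'place2.png',(280,80,440,200),4)
E
```

```text
19.75 [ 0.4828 -0.27    0.2816] psi -85.44 q6 -1.3350110846988792 0.014104795119213202 29.996826946735382
```

View pics/place2.png

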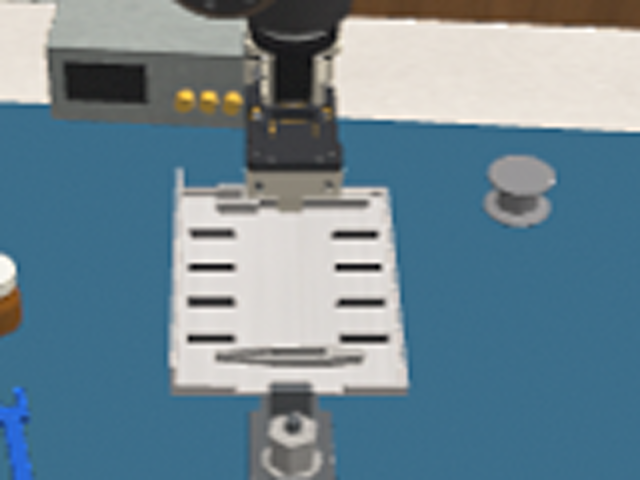

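The wrench is level with its jaw at (235,195) towards the back wall, and the tweezers lie flat at (290,355). Lowering into lane 3.

>>> drive_tool:
  deltas:
    - {"xyz":[0,0,-0.04],"yaw":0,"grip":0}
    - {"xyz":[0,0,-0.07],"yaw":0,"grip":0}
    - {"xyz":[0,0,-0.09],"yaw":0,"grip":0}
    - {"xyz":[0,0,-0.095],"yaw":0,"grip":0}
    - {"xyz":[0,0,-0.095],"yaw":0,"grip":0}
    - {"xyz":[0,0,-0.095],"yaw":0,"grip":0}
    - {"xyz":[0,0,-0.095],"yaw":0,"grip":30}
    - {"xyz":[0,0,-0.095],"yaw":0,"grip":30}
    - {"xyz":[0,0,-0.095],"yaw":0,"grip":30}

```text
t: 20.7
eef_pos: [0.4835, -0.2679, 0.1882]
ee_rot: [0.0, -0.04, 0.999, 0.0]
ft_force: [0.0, 0.4, -0.3]
grip_width: 0.0259
grip_force: 0.0
```

```bash
python3 st.py
```

```text
20.7 [ 0.4835 -0.2679  0.1882] psi -85.42 q6 -1.3393250374406975 0.02591125980786282 0.0
```

>>> drive_tool:
  deltas:
    - {"xyz":[0,0,0.05],"yaw":0,"grip":30}
    - {"xyz":[0,0,0.095],"yaw":0,"grip":30}
    - {"xyz":[0,0.12,0.095],"yaw":1.6,"grip":50}
    - {"xyz":[0,0.12,0.095],"yaw":1.6,"grip":50}
    - {"xyz":[0,0.2,0.095],"yaw":1.6,"grip":50}
    - {"xyz":[-0.033,0.377,0.095],"yaw":1.6,"grip":50}
    - {"xyz":[-0.033,0.377,0.095],"yaw":1.6,"grip":50}
    - {"xyz":[-0.033,0.377,0.095],"yaw":1.6,"grip":50}
    - {"xyz":[-0.033,0.377,0.095],"yaw":1.6,"grip":50}
    - {"xyz":[-0.033,0.377,0.095],"yaw":1.6,"grip":50}

```text
t: 21.7
eef_pos: [0.4498, 0.1119, 0.2838]
ee_rot: [0.001, -0.6, 0.8, 0.0]
ft_force: [0.8, 0.1, -0.3]
grip_width: 0.0439
grip_force: 0.0
```

```bash
python3 st.py; python3 - <<'E'
from m import *
np.set_printoptions(precision=4,suppress=True)
c=cam('top')
for b in blobs(c):
    if .11<b[4]<.17 and .35<b[2][0]<.75: print(*[np.round(x,4) for x in b])
E
```

```text
21.7 [0.4498 0.1119 0.2838] psi -16.2 q6 -0.9532279335646323 0.04393058409164211 0.0
142.4904 216.0 [0.4821 0.534 ] 0.671 0.1592 [0.0031 0.0031 0.0031] [75.1442 70.8558 65.4904]
186.6474 174.8086 [0.6022 0.4034] -42.6943 0.1393 [0.0237 0.0236 0.0382] [215.398  145.6348 183.1662]
```

>>> drive_tool:
  deltas:
    - {"xyz":[0,0,0],"yaw":1.93,"grip":50}
    - {"xyz":[0,0,0],"yaw":1.93,"grip":50}
    - {"xyz":[0,0,0],"yaw":1.93,"grip":50}
    - {"xyz":[0,0,0],"yaw":1.93,"grip":50}
    - {"xyz":[0,0,0],"yaw":1.93,"grip":50}
    - {"xyz":[0,0,0],"yaw":1.93,"grip":50}
    - {"xyz":[0,0,0],"yaw":1.93,"grip":50}
    - {"xyz":[0,0,0],"yaw":1.93,"grip":50}
    - {"xyz":[0,0,0],"yaw":1.93,"grip":50}
    - {"xyz":[0,0,0],"yaw":1.93,"grip":50}

```text
t: 22.75
eef_pos: [0.4504, 0.1089, 0.2834]
ee_rot: [-0.0, 0.984, -0.177, 0.0]
ft_force: [-0.2, -0.3, 0.7]
grip_width: 0.0435
grip_force: 0.0
```

```bash
python3 st.py; python3 - <<'E'
from h import *
c=cam('side');save(c,'side3.png',(230,80,480,380),2)
E
```

```text
22.75 [0.4504 0.1089 0.2834] psi 69.61 q6 0.5509094924204165 0.04353296651067774 0.0
```

View pics/side3.png

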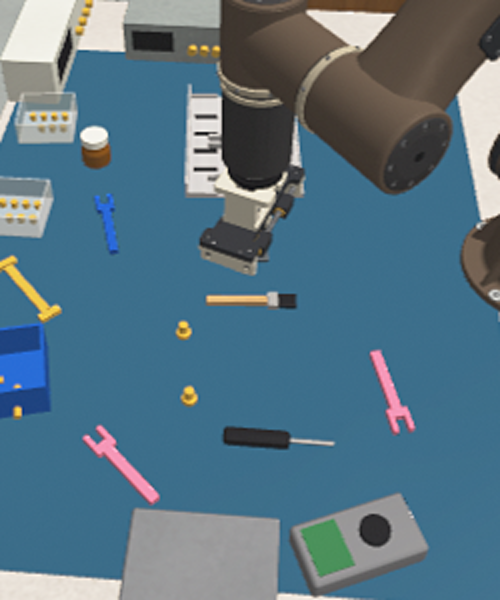

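The brush is still at (207–296,300) and the screwdriver at (223–334,440). I'll check both by ray, since one may have been knocked.

```bash
python3 - <<'E'
from h import *
c=cam('side'); f=lambda u,v,z:ray(c,230+u/2,80+v/2,z)[:2]
a,b=f(207,300,.009),f(296,301,.009); print('brush',a,b,(a+b)/2)
a,b=f(223,437,.012),f(334,443,.009); print('sd',a,b,(a+b)/2)
E
```

```text
brush [0.51520147 0.11669445] [0.37941954 0.10778703] [0.44731051 0.11224074]
sd [0.47338831 0.35455194] [0.32554198 0.35005584] [0.39946514 0.35230389]
```

>>> drive_tool:
  deltas:
    - {"xyz":[0,0,0],"yaw":0.145,"grip":50}
    - {"xyz":[0,0,0],"yaw":0.29,"grip":50}
    - {"xyz":[0,0,0],"yaw":0.431,"grip":50}
    - {"xyz":[0,0,0],"yaw":0.431,"grip":50}

```text
t: 23.25
eef_pos: [0.4504, 0.109, 0.2833]
ee_rot: [-0.0, 0.999, 0.033, 0.0]
ft_force: [-0.2, 0.3, 0.6]
grip_width: 0.0439
grip_force: 0.0
```

>>> drive_tool:
  deltas:
    - {"xyz":[0,0.0005,-0.045],"yaw":0,"grip":50}
    - {"xyz":[0,0.0005,-0.08],"yaw":0,"grip":50}
    - {"xyz":[0,0.0005,-0.0995],"yaw":0,"grip":50}
    - {"xyz":[0,0.0005,-0.0995],"yaw":0,"grip":50}
    - {"xyz":[0,0.0005,-0.0995],"yaw":0,"grip":0}
    - {"xyz":[0,0.0005,-0.0995],"yaw":0,"grip":0}
    - {"xyz":[0,0.0005,-0.0995],"yaw":0,"grip":0}
    - {"xyz":[0,0.0005,-0.0995],"yaw":0,"grip":0}
    - {"xyz":[0,0.0005,-0.0995],"yaw":0,"grip":0}

```text
t: 24.15
eef_pos: [0.4507, 0.1097, 0.1845]
ee_rot: [-0.0, 0.999, 0.034, 0.001]
ft_force: [-1.1, 0.3, 6.2]
grip_width: 0.0123
grip_force: 30.0
```

>>> drive_tool:
  deltas:
    - {"xyz":[0,0,0.04],"yaw":0,"grip":0}
    - {"xyz":[0,0,0.08],"yaw":0,"grip":0}
    - {"xyz":[0,0,0.1],"yaw":0,"grip":0}
    - {"xyz":[0,0,0.1],"yaw":0,"grip":0}
    - {"xyz":[0,0,0.1],"yaw":0,"grip":0}

```text
t: 24.65
eef_pos: [0.4502, 0.1094, 0.284]
ee_rot: [-0.001, 0.999, 0.034, 0.0]
ft_force: [-0.5, -0.2, -1.4]
grip_width: 0.0124
grip_force: 30.0
```

```bash
python3 st.py
```

```text
24.65 [0.4502 0.1094 0.284 ] psi -86.06 q6 0.974651750081927 0.012371990842392584 29.999721944332123
```

>>> drive_tool:
  deltas:
    - {"xyz":[0.029,-0.3275,0],"yaw":-1.5,"grip":0}
    - {"xyz":[0.029,-0.3275,0],"yaw":-1.5,"grip":0}
    - {"xyz":[0.029,-0.3275,0],"yaw":-1.5,"grip":0}
    - {"xyz":[0.029,-0.3275,0],"yaw":-1.5,"grip":0}
    - {"xyz":[0.029,-0.3275,0],"yaw":-1.5,"grip":0}
    - {"xyz":[0.029,-0.3275,0],"yaw":-1.5,"grip":0}
    - {"xyz":[0.029,-0.3275,0],"yaw":-1.5,"grip":0}
    - {"xyz":[0.029,-0.3275,0],"yaw":-1.5,"grip":0}
    - {"xyz":[0.029,-0.3275,0],"yaw":-1.5,"grip":0}
    - {"xyz":[0.029,-0.3275,0],"yaw":-1.5,"grip":0}

```text
t: 25.65
eef_pos: [0.4787, -0.2184, 0.2818]
ee_rot: [0.001, 0.752, -0.659, -0.001]
ft_force: [-0.2, 0.1, -0.8]
grip_width: 0.0122
grip_force: 30.0
```

```bash
python3 st.py
```

```text
25.65 [ 0.4787 -0.2184  0.2818] psi 7.57 q6 0.18756345228715027 0.012159975778572198 29.994197487831116
```

>>> drive_tool:
  deltas:
    - {"xyz":[0,0,0],"yaw":-1.4,"grip":0}
    - {"xyz":[0,0,0],"yaw":-1.4,"grip":0}
    - {"xyz":[0,0,0],"yaw":-1.4,"grip":0}
    - {"xyz":[0,0,0],"yaw":-1.4,"grip":0}
    - {"xyz":[0,0,0],"yaw":-1.4,"grip":0}
    - {"xyz":[0,0,0],"yaw":-1.4,"grip":0}
    - {"xyz":[0,0,0],"yaw":-1.4,"grip":0}
    - {"xyz":[0,0,0],"yaw":-1.4,"grip":0}
    - {"xyz":[0,0,0],"yaw":-1.4,"grip":0}
    - {"xyz":[0,0,0],"yaw":-1.4,"grip":0}

```text
t: 26.65
eef_pos: [0.4789, -0.2179, 0.282]
ee_rot: [-0.001, -0.152, 0.988, 0.0]
ft_force: [1.0, -0.1, -1.1]
grip_width: 0.0123
grip_force: 30.0
```

>>> drive_tool:
  deltas:
    - {"xyz":[0,0,0],"yaw":-0.111,"grip":0}
    - {"xyz":[0,0,0],"yaw":-0.222,"grip":0}
    - {"xyz":[0,0,0],"yaw":-0.222,"grip":0}
    - {"xyz":[0,0,0],"yaw":-0.222,"grip":0}

```text
t: 27.05
eef_pos: [0.4791, -0.2179, 0.2826]
ee_rot: [-0.001, -0.046, 0.999, 0.0]
ft_force: [0.6, -0.2, -1.3]
grip_width: 0.0126
grip_force: 30.0
```

```bash
python3 st.py; python3 - <<'E'
from h import *
c=cam('side');save(c,'place3.png',(280,80,440,200),4)
E
```

```text
27.05 [ 0.4791 -0.2179  0.2826] psi -84.74 q6 -1.4249284767101609 0.012615162983948014 30.000068843364716
```

View pics/place3.png

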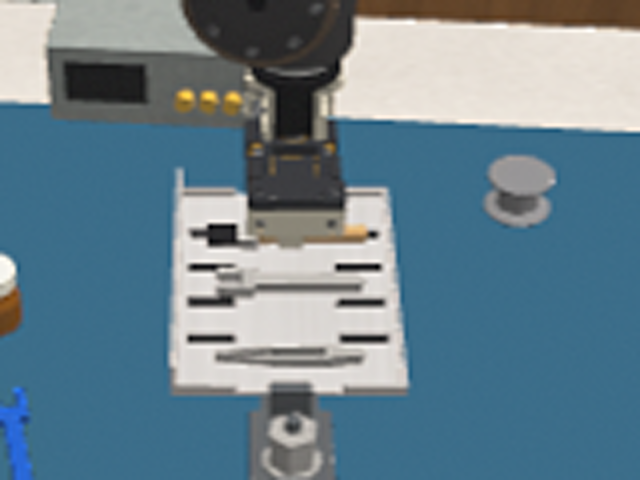

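The wrench lies in lane 3 at (290,282). The brush is level with its head at (222,234) towards the back wall. Lowering into lane 2.

>>> drive_tool:
  deltas:
    - {"xyz":[0,0,-0.04],"yaw":-0.01,"grip":0}
    - {"xyz":[0,0,-0.07],"yaw":-0.01,"grip":0}
    - {"xyz":[0,0,-0.09],"yaw":-0.01,"grip":0}
    - {"xyz":[0,0,-0.095],"yaw":-0.01,"grip":0}
    - {"xyz":[0,0,-0.095],"yaw":-0.01,"grip":0}
    - {"xyz":[0,0,-0.095],"yaw":-0.01,"grip":0}
    - {"xyz":[0,0,-0.095],"yaw":-0.01,"grip":28}
    - {"xyz":[0,0,-0.095],"yaw":-0.01,"grip":28}
    - {"xyz":[0,0,-0.095],"yaw":-0.01,"grip":28}

```text
t: 28.0
eef_pos: [0.4795, -0.218, 0.1889]
ee_rot: [0.0, -0.04, 0.999, -0.0]
ft_force: [0.2, -0.1, -0.5]
grip_width: 0.0238
grip_force: 0.0
```

```bash
python3 st.py
```

```text
28.0 [ 0.4795 -0.218   0.1889] psi -85.47 q6 -1.4377802057880593 0.023765212526249063 0.0
```

>>> drive_tool:
  deltas:
    - {"xyz":[0,0,0.05],"yaw":0,"grip":28}
    - {"xyz":[0,0,0.095],"yaw":0,"grip":28}
    - {"xyz":[0,0.15,0.095],"yaw":1.5,"grip":60}
    - {"xyz":[0,0.15,0.095],"yaw":1.5,"grip":60}
    - {"xyz":[0,0.15,0.095],"yaw":1.5,"grip":60}
    - {"xyz":[0,0.35,0.095],"yaw":1.5,"grip":60}
    - {"xyz":[0,0.35,0.095],"yaw":1.5,"grip":60}
    - {"xyz":[0,0.35,0.095],"yaw":1.5,"grip":60}
    - {"xyz":[0,0.35,0.095],"yaw":1.5,"grip":60}
    - {"xyz":[0,0.35,0.095],"yaw":1.5,"grip":60}

```text
t: 29.0
eef_pos: [0.4799, 0.1371, 0.2843]
ee_rot: [0.001, -0.601, 0.799, -0.0]
ft_force: [-0.4, -0.6, -0.2]
grip_width: 0.0529
grip_force: 0.0
```

```bash
python3 st.py; python3 - <<'E'
from m import *
np.set_printoptions(precision=4,suppress=True)
c=cam('top')
for b in blobs(c):
    if .11<b[4]<.17 and .35<b[2][0]<.75: print(*[np.round(x,4) for x in b])
E
```

```text
29.0 [0.4799 0.1371 0.2843] psi -16.06 q6 -0.9533604401681283 0.05285455919047966 0.0
142.4904 216.0 [0.4821 0.534 ] 0.671 0.1592 [0.0031 0.0031 0.0031] [75.2596 70.9423 65.4904]
186.6583 174.7739 [0.6022 0.4034] -42.6241 0.1393 [0.0237 0.0236 0.0384] [215.0905 145.6005 183.0955]
```

>>> drive_tool:
  deltas:
    - {"xyz":[-0.0827,0.2187,0],"yaw":1.4,"grip":60}
    - {"xyz":[-0.0827,0.2187,0],"yaw":1.4,"grip":60}
    - {"xyz":[-0.0827,0.2187,0],"yaw":1.4,"grip":60}
    - {"xyz":[-0.0827,0.2187,0],"yaw":1.4,"grip":60}
    - {"xyz":[-0.0827,0.2187,0],"yaw":1.4,"grip":60}
    - {"xyz":[-0.0827,0.2187,0],"yaw":1.4,"grip":60}
    - {"xyz":[-0.0827,0.2187,0],"yaw":1.4,"grip":60}
    - {"xyz":[-0.0827,0.2187,0],"yaw":1.4,"grip":60}
    - {"xyz":[-0.0827,0.2187,0],"yaw":1.4,"grip":60}
    - {"xyz":[-0.0827,0.2187,0],"yaw":1.4,"grip":60}

```text
t: 30.05
eef_pos: [0.397, 0.35, 0.2837]
ee_rot: [0.0, 0.974, -0.229, -0.0]
ft_force: [0.0, -0.7, -0.6]
grip_width: 0.0529
grip_force: 0.0
```

```bash
python3 st.py; python3 - <<'E'
from h import *
c=cam('side');save(c,'side4.png',(260,60,460,360),2)
E
```

```text
30.05 [0.397  0.35   0.2837] psi 63.57 q6 0.0162354464090665 0.052870696882397115 0.0
```

View pics/side4.png

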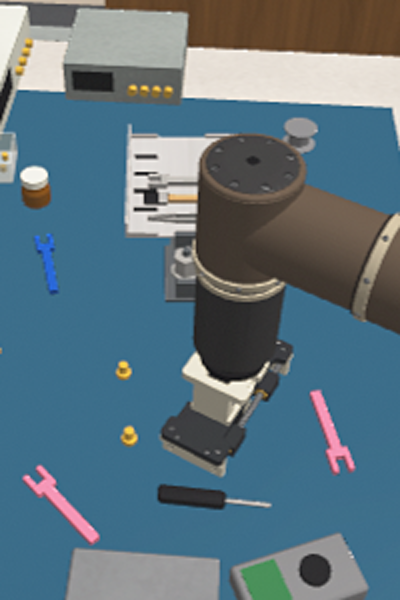

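The screwdriver has been knocked: it now spans (158,494) to (270,505), lower than before. Re-measuring it.

```bash
python3 - <<'E'
from h import *
c=cam('side')
for z in(.010,):
    im=c['img'].astype(int); g=im.sum(2)
    m=np.zeros(g.shape,bool); m[297:320,332:374]=1
    ys,xs=np.nonzero((im[:,:,2]<85)&(im.max(2)<95)&m); P=np.array([ray(c,x,y,.011)[:2] for x,y in zip(xs,ys)])
    d=cv2.fitLine(P.astype(np.float32),cv2.DIST_L2,0,.001,.001).ravel(); t=(P-d[2:])@d[:2]
    print(len(xs),xs.min(),xs.max(),ys.min(),ys.max(),'dir',d[:2],np.degrees(np.arctan2(d[1],d[0])),'mid handle',d[2:]+d[:2]*(t.max()+t.min())/2,'len',np.ptp(t))
f=lambda u,v,z:ray(c,260+u/2,60+v/2,z)[:2]
a,b=f(158,493,.011),f(270,505,.010); print(a,b,(a+b)/2,np.degrees(np.arctan2(*(a-b)[::-1])),np.linalg.norm(a-b))
E
```

```text
314 339 372 302 314 dir [ 0.9988237  -0.04848988] -2.779355 mid handle [0.43522908 0.37942335] len 0.08862942794900311
[0.47824558 0.37837919] [0.33138534 0.38370134] [0.40481546 0.38104026] -2.075464751751121 0.1469566417723668
```

>>> drive_tool:
  deltas:
    - {"xyz":[0.006,0.0285,0],"yaw":0.13,"grip":60}
    - {"xyz":[0.006,0.0285,0],"yaw":0.26,"grip":60}
    - {"xyz":[0.006,0.0285,0],"yaw":0.4,"grip":60}
    - {"xyz":[0.006,0.0285,0],"yaw":0.4,"grip":60}
    - {"xyz":[0.006,0.0285,-0.045],"yaw":0.4,"grip":60}
    - {"xyz":[0.006,0.0285,-0.05],"yaw":0.4,"grip":60}
    - {"xyz":[0.006,0.0285,-0.05],"yaw":0.4,"grip":60}

```text
t: 30.85
eef_pos: [0.4026, 0.3785, 0.2329]
ee_rot: [0.002, 0.999, -0.033, -0.001]
ft_force: [-0.4, -0.1, 0.5]
grip_width: 0.0527
grip_force: 0.0
```

```bash
python3 st.py; python3 - <<'E'
from h import *
c=cam('side');save(c,'side5.png',(310,230,430,330),5)
E
```

```text
30.85 [0.4026 0.3785 0.2329] psi 86.18 q6 0.3950052100040884 0.052693443360789724 0.0
```

View pics/side5.png

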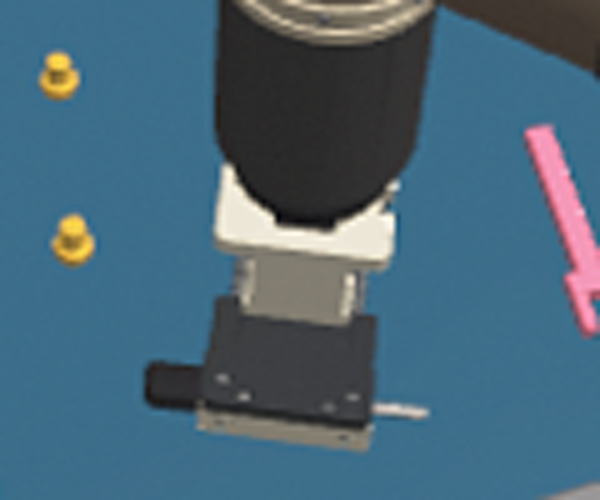

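The screwdriver lies under the gripper, with its handle at (170,385) and blade at (400,410), aligned with it. Descend and grip.

>>> drive_tool:
  deltas:
    - {"xyz":[0,0,-0.03],"yaw":0,"grip":60}
    - {"xyz":[0,0,-0.048],"yaw":0,"grip":60}
    - {"xyz":[0,0,-0.048],"yaw":0,"grip":60}
    - {"xyz":[0,0,-0.048],"yaw":0,"grip":10}
    - {"xyz":[0,0,-0.048],"yaw":0,"grip":10}
    - {"xyz":[0,0,-0.048],"yaw":0,"grip":10}
    - {"xyz":[0,0,-0.048],"yaw":0,"grip":10}
    - {"xyz":[0,0,-0.048],"yaw":0,"grip":10}

```text
t: 31.7
eef_pos: [0.4029, 0.3795, 0.1865]
ee_rot: [-0.001, 1.0, -0.031, 0.0]
ft_force: [-0.4, 0.0, 4.5]
grip_width: 0.0217
grip_force: 29.8
```

>>> drive_tool:
  deltas:
    - {"xyz":[0,0,0.04],"yaw":0,"grip":10}
    - {"xyz":[0,0,0.08],"yaw":0,"grip":10}
    - {"xyz":[0,0,0.1],"yaw":0,"grip":10}
    - {"xyz":[0,0,0.1],"yaw":0,"grip":10}
    - {"xyz":[0,0,0.1],"yaw":0,"grip":10}

```text
t: 32.2
eef_pos: [0.4026, 0.379, 0.2858]
ee_rot: [-0.0, 1.0, -0.032, -0.0]
ft_force: [-0.7, 0.5, -1.5]
grip_width: 0.0214
grip_force: 29.8
```

```bash
python3 st.py
```

```text
32.2 [0.4026 0.379  0.2858] psi 86.38 q6 0.39858929021087963 0.02140056491732279 29.84997868537903
```

>>> drive_tool:
  deltas:
    - {"xyz":[0.0885,-0.45,0],"yaw":-1.5,"grip":10}
    - {"xyz":[0.0885,-0.45,0],"yaw":-1.5,"grip":10}
    - {"xyz":[0.0885,-0.45,0],"yaw":-1.5,"grip":10}
    - {"xyz":[0.0885,-0.45,0],"yaw":-1.5,"grip":10}
    - {"xyz":[0.0885,-0.45,0],"yaw":-1.5,"grip":10}
    - {"xyz":[0.0885,-0.45,0],"yaw":-1.5,"grip":10}
    - {"xyz":[0.0885,-0.45,0],"yaw":-1.5,"grip":10}
    - {"xyz":[0.0885,-0.45,0],"yaw":-1.5,"grip":10}
    - {"xyz":[0.0885,-0.45,0],"yaw":-1.5,"grip":10}
    - {"xyz":[0.0885,-0.45,0],"yaw":-1.5,"grip":10}

```text
t: 33.2
eef_pos: [0.4908, -0.0749, 0.284]
ee_rot: [-0.002, -0.706, 0.708, 0.001]
ft_force: [-0.2, 1.2, -1.9]
grip_width: 0.0217
grip_force: 29.8
```

```bash
python3 st.py
```

```text
33.2 [ 0.4908 -0.0749  0.284 ] psi -0.16 q6 -0.24801658152010647 0.02170286537964639 29.841759502887726
```

>>> drive_tool:
  deltas:
    - {"xyz":[0,-0.295,0],"yaw":-1.487,"grip":10}
    - {"xyz":[0,-0.295,0],"yaw":-1.487,"grip":10}
    - {"xyz":[0,-0.295,0],"yaw":-1.487,"grip":10}
    - {"xyz":[0,-0.295,0],"yaw":-1.487,"grip":10}
    - {"xyz":[0,-0.295,0],"yaw":-1.487,"grip":10}
    - {"xyz":[0,-0.295,0],"yaw":-1.487,"grip":10}
    - {"xyz":[0,-0.295,0],"yaw":-1.487,"grip":10}
    - {"xyz":[0,-0.295,0],"yaw":-1.487,"grip":10}
    - {"xyz":[0,-0.295,0],"yaw":-1.487,"grip":10}
    - {"xyz":[0,-0.295,0],"yaw":-1.487,"grip":10}

```text
t: 34.2
eef_pos: [0.4906, -0.3658, 0.2835]
ee_rot: [-0.002, -0.042, 0.999, 0.001]
ft_force: [0.5, -0.7, -1.0]
grip_width: 0.0217
grip_force: 29.8
```

>>> drive_tool:
  deltas:
    - {"xyz":[0,0,0],"yaw":0,"grip":10}

```text
t: 34.3
eef_pos: [0.4907, -0.3656, 0.2838]
ee_rot: [-0.001, -0.045, 0.999, 0.001]
ft_force: [-0.4, -0.2, -1.4]
grip_width: 0.0219
grip_force: 29.9
```

```bash
python3 st.py; python3 - <<'E'
from h import *
c=cam('side');save(c,'place4.png',(280,80,440,200),4)
E
```

```text
34.3 [ 0.4907 -0.3656  0.2838] psi -84.88 q6 -1.1595714209999366 0.0219379694852322 29.851999282836914
```

View pics/place4.png

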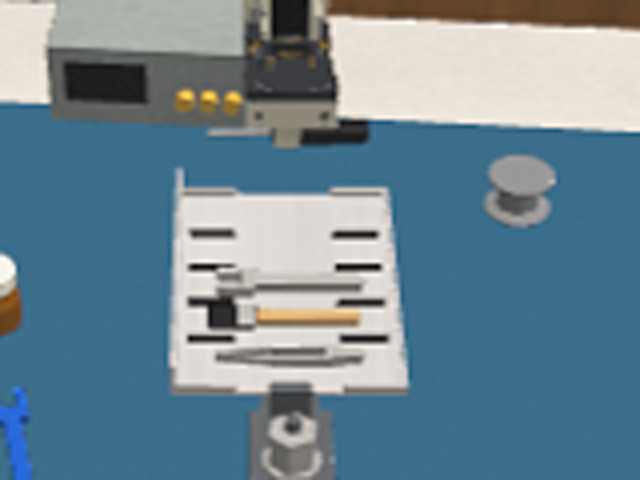

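The brush is in lane 2 at (290,317). The screwdriver is held level with its blade towards the back wall. Lowering into lane 5.

>>> drive_tool:
  deltas:
    - {"xyz":[0,-0.0015,-0.04],"yaw":-0.008,"grip":10}
    - {"xyz":[0,-0.0015,-0.07],"yaw":-0.008,"grip":10}
    - {"xyz":[0,-0.0015,-0.088],"yaw":-0.008,"grip":10}
    - {"xyz":[0,-0.0015,-0.0945],"yaw":-0.008,"grip":10}
    - {"xyz":[0,-0.0015,-0.0945],"yaw":-0.008,"grip":10}
    - {"xyz":[0,-0.0015,-0.0945],"yaw":-0.008,"grip":10}
    - {"xyz":[0,-0.0015,-0.0945],"yaw":-0.008,"grip":42}
    - {"xyz":[0,-0.0015,-0.0945],"yaw":-0.008,"grip":42}
    - {"xyz":[0,-0.0015,-0.0945],"yaw":-0.008,"grip":42}
    - {"xyz":[0,-0.0015,-0.0945],"yaw":-0.008,"grip":42}

```text
t: 35.35
eef_pos: [0.4913, -0.3673, 0.1914]
ee_rot: [0.0, -0.042, 0.999, -0.0]
ft_force: [-0.2, 0.5, -0.5]
grip_width: 0.0366
grip_force: 0.0
```

>>> drive_tool:
  deltas:
    - {"xyz":[0,0,0.05],"yaw":0,"grip":42}
    - {"xyz":[0,0,0.1],"yaw":0,"grip":42}
    - {"xyz":[0,0,0.13],"yaw":0,"grip":42}
    - {"xyz":[0,0.3,0.13],"yaw":0,"grip":42}
    - {"xyz":[0,0.3,0.13],"yaw":0,"grip":42}
    - {"xyz":[0,0.3,0.13],"yaw":0,"grip":42}
    - {"xyz":[0,0.45,0.13],"yaw":0,"grip":42}
    - {"xyz":[0,0.45,0.13],"yaw":0,"grip":42}
    - {"xyz":[0,0.45,0.13],"yaw":0,"grip":42}
    - {"xyz":[0,0.45,0.13],"yaw":0,"grip":42}

```text
t: 36.35
eef_pos: [0.4908, -0.0154, 0.3217]
ee_rot: [0.001, -0.042, 0.999, 0.0]
ft_force: [1.5, 0.5, 0.7]
grip_width: 0.0366
grip_force: 0.0
```

>>> drive_tool:
  deltas:
    - {"xyz":[0,0.08,0.03],"yaw":0,"grip":42}
    - {"xyz":[0,0.08,0.03],"yaw":0,"grip":42}
    - {"xyz":[0,0.08,0.03],"yaw":0,"grip":42}
    - {"xyz":[0,0.08,0.03],"yaw":0,"grip":42}

```text
t: 36.75
eef_pos: [0.4911, 0.0635, 0.3515]
ee_rot: [0.0, -0.043, 0.999, 0.0]
ft_force: [-0.5, -0.0, 0.1]
grip_width: 0.0369
grip_force: 0.0
```

```bash
python3 st.py; python3 - <<'E'
from h import *
c=cam('top'); d=cam('side')
a=cv2.resize(c['img'][165:255,310:460],(600,360),interpolation=cv2.INTER_CUBIC); b=cv2.resize(d['img'][110:170,310:410],(400,240),interpolation=cv2.INTER_CUBIC)
b=cv2.copyMakeBorder(b,0,0,0,200,cv2.BORDER_CONSTANT); cv2.imwrite('pics/final.png',np.vstack([a,b])[:,:,::-1])
E
```

```text
36.75 [0.4911 0.0635 0.3515] psi -85.07 q6 -2.0110583904658332 0.03690117853975265 0.0
```

View pics/final.png

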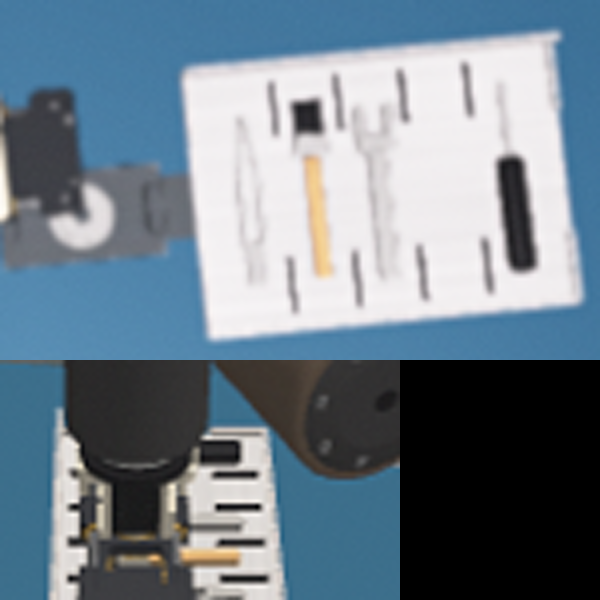

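The picture shows tweezers (248,200), brush (315,188), wrench (378,190) and screwdriver (512,178), each straight and mid-lane with its working end up towards the back wall. Nothing touches the robot, so I'm handing in.

```bash
python3 -c "
from rig import close_job
print(close_job())"
```

```text
the job is handed in; nothing more can be done
None
```

I tightened the clamp nut to its stop first, then laid the tweezers, brush, wrench and screwdriver in lanes 1, 2, 3 and 5 with working ends to the back wall (no probe or spatula on the mat), and handed the job in; no verdict came back.

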